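# Close the tea carafe, set the warmer by its thumbwheel, nest the cup covers

## Task

Tidy the desk tea corner: put the stopper into the carafe neck, fully home and upright, and only then roll the warmer's thumbwheel with a fingertip until its needle tip stands level with the brass marker clip. Also stack all the domed cup covers upside down on the wooden ring stand, each cupped squarely inside the one below.

Things in the scene. Friction and masses are not known exactly. Their poses are not given: they have to be found in the camera images.
- warmer: Tea warmer, fixed: a white slab 110 mm (x) by 240 mm (y), 36 mm high. On its +y end a fixed white carafe (centre at y=+62 mm, 88 mm wide; narrowing to a neck 47 mm wide), on its -y end the thumbwheel panel. Origin: centre of the underside; x points away from the robot (turned by up to 0.2 rad), z up.
- carafe_mouth (a point): Centre of the carafe's round mouth, level with the neck's rim (112 mm above the desk). Mouth 39 mm inside, 47 mm outside; clear for 27 mm down.
- wheel_top (a point): Top of the unpressed thumbwheel, 44 mm above the desk: black, ribbed, radius 22 mm, 10 mm wide, axle along the warmer's y. Only 8 mm shows, between 3 mm high cheeks, so press a fingertip on its top and drag along the warmer's x. It sinks on a spring, 1.2 N per mm, at most 4 mm. It stays where left; turning takes 0.7 N at the rim. The point does not turn with the wheel.
- thumbwheel (a joint): Angle of the thumbwheel, 0 to 2.1 rad between stops. Dragging its top toward the warmer's +x increases it; 22 mm of rim travel is 1 rad. The needle turns with it and stands upright at 1.05 rad.
- needle_tip (a point): Ball tip of the dark steel needle, 35 mm from the wheel toward the carafe, rising from a slot in the slab. It is fixed to the wheel's axle and turns with it: 32 mm from the axle (axle 22 mm above the desk), leaning toward the warmer's -x at angle 0, its tip then moving the same way as the top of the wheel. Do not push it.
- clip: Brass marker clip (14 mm high upright fin, 4.5 mm thick) fixed on the slab beside the needle's slot, on the carafe side; it marks the wanted setting. Origin: centre of its underside; axes as the warmer's. The needle is right when its tip has the same x as the clip in these axes.
- stand: Wooden ring stand, fixed, 22 mm high, rim 57 mm outside, 51 mm inside. Origin: centre of its underside, z up. A cover's dome drops into the ring, or into the mouth of the cover below, with about 2 mm play all round until its ledge rests on the rim: the first cover's origin is then 2 mm above the desk, the next 14, 26 and 38 mm. Only each cover's 12 mm band stays free to hold.
- stopper: Stopper, upright on the desk, 50 mm tall, 50 g. Origin: centre of its small end, underneath; z up through the knob. Tapered cork 25 mm wide at z=0, 33 mm at z=22 mm; a wooden flange 44 mm wide, z=22 to 27 mm, which rests on the neck's rim when home; above it a round knob to grip, 22 mm wide, z=27 to 50 mm.
- cover_0: Domed steel cup cover, 56 mm wide, 32 mm tall, standing upside down like a bowl; may be absent. All alike, 60 g. Origin: centre of its flat crown, underneath; z up out of the mouth. Thin dome from 30 mm wide at z=0 to 47 mm at z=20 mm, where a ledge steps out to an upright rim band, z=20 to 32 mm, 56 mm wide outside, 51 mm inside: grip across this band from above.
- cover_1: Domed steel cup cover, 56 mm wide, 32 mm tall, standing upside down like a bowl; may be absent. All alike, 60 g. Origin: centre of its flat crown, underneath; z up out of the mouth. Thin dome from 30 mm wide at z=0 to 47 mm at z=20 mm, where a ledge steps out to an upright rim band, z=20 to 32 mm, 56 mm wide outside, 51 mm inside: grip across this band from above.
- cover_2: Domed steel cup cover, 56 mm wide, 32 mm tall, standing upside down like a bowl; may be absent. All alike, 60 g. Origin: centre of its flat crown, underneath; z up out of the mouth. Thin dome from 30 mm wide at z=0 to 47 mm at z=20 mm, where a ledge steps out to an upright rim band, z=20 to 32 mm, 56 mm wide outside, 51 mm inside: grip across this band from above.
- cover_3: Domed steel cup cover, 56 mm wide, 32 mm tall, standing upside down like a bowl; may be absent. All alike, 60 g. Origin: centre of its flat crown, underneath; z up out of the mouth. Thin dome from 30 mm wide at z=0 to 47 mm at z=20 mm, where a ledge steps out to an upright rim band, z=20 to 32 mm, 56 mm wide outside, 51 mm inside: grip across this band from above.

How it is judged:
By the outcome, as a careful person would: the job done as asked, in the order asked, and still so for the second after the job is handed in, with the robot touching nothing.
Of cover_0, cover_1, cover_2, cover_3 only 3 to 4 are there at a start; the rules pass over those that are not, and their reading is None.
At some moment in a run one of cover_0, cover_1, cover_2, cover_3, stopper may be knocked a few centimetres aside while the robot is not near it.
It also fails if it takes over 208 s, if anything falls off the work surface, if the arm or the gripper's body presses on something with over 40 N, if the wrist force passes 120 N, or if a joint passes its speed limit or range.

## Robot

A 6-joint arm with a two-finger parallel gripper is mounted at the origin on the work surface; the furniture and walls round the work are solid. World frame = base frame: x ahead of the robot, y to its left, z up, the work surface at z = 0. Lengths are in mm, angles in rad, forces in N, time in s.
With the tool pointing down it reaches from about 275 to 750 mm from the base axis. Payload 10.2 kg.
Tool frame: the origin (TCP) lies between the finger pads; the fingertips stand 17 mm ahead of it and the grasp point (between the pads) lies 2 mm behind it (tips_ahead is the distance from the TCP to the fingertips, in mm); z points along the fingers, y is the line along which they close (so a half turn about z gives the same grasp; the last joint's range is limited). The gripper opens to 85 mm and grips with 20 to 120 N. Pads are 22 mm wide; open, the fingers measure 114 mm over their backs; the gripper's body (76 mm by 85 mm) begins 54 mm behind the grasp point. The pads swing forward as they close: fully open they stand 13 mm farther back than shut.
Start: joints at [1.053, 0.313, 1.498, -0, 1.331, -0.223], TCP at [152.551, 502.354, 248.294] pointing down, gripper open.
Joint ranges: [-2.94, 2.94], [-0.97, 2.17], [0.19, 2.56], [-1.23, 4.37], [0.02, 3.11], [-2.88, 2.88]. Speed limits (rad/s): [2.39, 2.39, 3.01, 3.14, 3.14, 3.14].

## Interface

Orientations are given as a unit quaternion [w, x, y, z].
In Python, from rig import sense, capture, finish_job, boxes_of, tips_ahead gives the robot as it stands.
- The arm moves only by the tool drive_tool, never from a script. Its argument "commands" is text: rows parted by semicolons, each of 7 numbers parted by spaces: the shift along the world's x, y, z in units of 0.1 m (1.0 is 0.1 m), then the turn, a rotation vector about the world's x, y, z in units of pi/4 rad (1.0 is pi/4 rad), then the opening in per cent of the stroke, from 0 (shut) to 100 (fully open). A call has 1 to 20 rows; each row shifts and turns the commanded pose from where the row before left it; what a row does not reach is not made up. A row lasts 1/12 s, in which the tool goes at most 41.7 mm and 7.16 degrees, less where a joint would pass 70% of its speed; a pose out of reach is approached as far as the arm can. A call with a number of a shift or a turn outside -1 to 1 is refused whole. A call with a gripper value outside its range is refused whole. The fingers move at their own pace and stop on an object; "force" is the grip in N (left out, the last holds). Time passes only in rows, so rows that do not move let the fingers close. It gives the time, the measured TCP pose, the force, the opening and the grip force at its end, in the units of the state.
- sense(): the state, without advancing time (a new reading comes with each control period).
- capture(name): name is "scene" or "top"; returns a dict with "pixels" (384x512x3 uint8, blue, green, red), "fov_y" (degrees; the focal length in pixels is half the picture's height over the tangent of half this angle, whatever the lens; pixels are square), "cx", "cy" (the principal point, pixels), "k1" (the pictures are not rectified: a ray, as slopes to the right and down, at radius r is drawn at 1 + k1 r^2 times it, then the intrinsics apply), "position" and "attitude" of the camera in the world. Camera axes: x right, y down, z forward; pixel columns grow to the right and rows downward; lengths in mm; the calibration is good to about 2 mm. A picture is of the moment at which its call begins. There is no depth.
- finish_job(): hands the job in; it is judged then, once.
Trained networks look in a picture, given as the dict that the camera call returned (one of the last four; its "shot" number tells which), for a name from the list of things; names that differ only in an ending like _2 or _b are one class to them, and where a whole thing is asked for, a point or a joint stands for the part that bears it (a point fixed in the world has none). Each returns a list of dicts, best first, with "confidence" (0 to 1); they miss things now and then, are a little off and sometimes report something else, mostly with a low value. They report only what shows in the picture. A call takes as long as a camera call.
- boxes_of(picture, name): "position" ([column, row] in pixels, amid what is visible of it).
The state is a dict: "time_s": time; "joints": joint angles; "dq": joint speeds; "tau": joint torques, N m; "eef_pos": TCP position; "ee_rot": TCP orientation; "force": force on the tool from outside, world axes, zero at the start; "wrist_torque": the same for the moment, N m; "grip_width": opening from 0.0 (shut) to 1.0 (fully open); "grip_force": force on a finger pad.
Only numpy, scipy, OpenCV 4.12 (cv2) and the standard library are available. Lean on these libraries where they do the work, as an engineer would, in place of code of your own. Each camera call takes 0.05 s, during which the arm holds its last target. There are 200 camera calls.

## Working session

There is one attempt and no reset: what is moved stays moved. The work goes in short steps, Python scripts to look and compute and a tool call to move; the robot and the scene stay as the last step left them, time stands still between calls to the robot, and variables do not carry over. Pictures are saved under pics/ and viewed, at most 14 in all, crops included, and the job is handed in when it is done.

Besides the shell and the picture viewer there is one more tool, called after "Request:" in YAML: its name, and indented under it one key for each argument. drive_tool: Moves the arm, as the interface text tells. Shifts and turns lie within -1 to 1; 1 stands for 0.1 m of shift or pi/4 rad of turn. Its arguments: {"type":"object","properties":{"commands":{"type":"string"},"force":{"type":"number"}},"required":["commands"]}

```bash
mkdir -p pics; cat > h.py <<'E'
import numpy as np, cv2
from rig import *
from scipy.spatial.transform import Rotation as R
def cam(p):
    h=p["pixels"].shape[0]; f=h/2/np.tan(np.radians(p["fov_y"])/2)
    q=p["attitude"]; M=R.from_quat([q[1],q[2],q[3],q[0]]).as_matrix() if len(np.ravel(q))==4 else np.array(q)
    return f,M,np.array(p["position"])
def ray(p,uv):
    f,M,o=cam(p); d=np.array([(uv[0]-p["cx"])/f,(uv[1]-p["cy"])/f]); s=d.copy()
    for _ in range(20): s=d/(1+p["k1"]*(s@s))
    return o,M@np.array([s[0],s[1],1])
def at_z(p,uv,z):
    o,d=ray(p,uv); return o+d*(z-o[2])/d[2]
def proj(p,X):
    f,M,o=cam(p); c=M.T@(np.array(X,float)-o); s=c[:2]/c[2]; s=s*(1+p["k1"]*(s@s)); return s*f+[p["cx"],p["cy"]]
E
python3 - <<'E'
from h import *
np.set_printoptions(precision=1,suppress=True)
H=dict(warmer=30,carafe_mouth=112,wheel_top=44,needle_tip=50,clip=43,stand=22,stopper=25,cover_0=20)
for n in("top","scene"):
    p=capture(n); cv2.imwrite(f"pics/{n}0.png",cv2.resize(p["pixels"],(800,600)))
    print(n,p["position"],p["fov_y"],p["k1"],p["attitude"])
    for k,z in H.items():
        for b in boxes_of(p,k)[:6]: print(k,round(b["confidence"],2),np.array(b["position"]),at_z(p,b["position"],z))
E
```

```text
top [353.  211.6 943.8] 51.832249042622394 -0.14150579503564 [-0.1  0.7 -0.7  0.1]
warmer 0.97 [266.9 151.4] [621.5 174.7  30. ]
carafe_mouth 0.73 [265.7 152.8] [594.2 180.7 112. ]
wheel_top 0.64 [266.  153.2] [612.9 177.4  44. ]
needle_tip 0.6 [298.8 149.6] [620.6 100.3  50. ]
stand 0.55 [246.7 227.5] [439.2 222.2  22. ]
stopper 0.69 [190.2 222.3] [450.4 354.5  25. ]
cover_0 0.93 [334.7 216.9] [464.8  13.9  20. ]
cover_0 0.85 [293.  223.1] [450.  113.5  20. ]
scene [1205.7  214.2  599.6] 45.47247965245296 0.021402987271567035 [-0.3  0.6  0.6 -0.3]
warmer 0.67 [251.1 269.1] [623.4 198.1  30. ]
carafe_mouth 0.6 [244.5 271.5] [712.6 190.8 112. ]
wheel_top 0.69 [246.9 270.6] [641.6 191.5  44. ]
needle_tip 0.4 [192.1 258.1] [621.   95.5  50. ]
stand 0.8 [265.5 219.4] [471.7 222.1  22. ]
stand 0.35 [215.8 208.4] [439.  117.7  22. ]
stopper 0.57 [328.8 214.3] [452.8 352.2  25. ]
stopper 0.47 [246.9 272.6] [627.2 190.9  25. ]
cover_0 0.94 [171.7 213.7] [458.5  28.3  20. ]
cover_0 0.87 [363.6 245.2] [540.1 409.7  20. ]
cover_0 0.6 [214.8 210.4] [443.4 115.9  20. ]
```

View pics/top0.png

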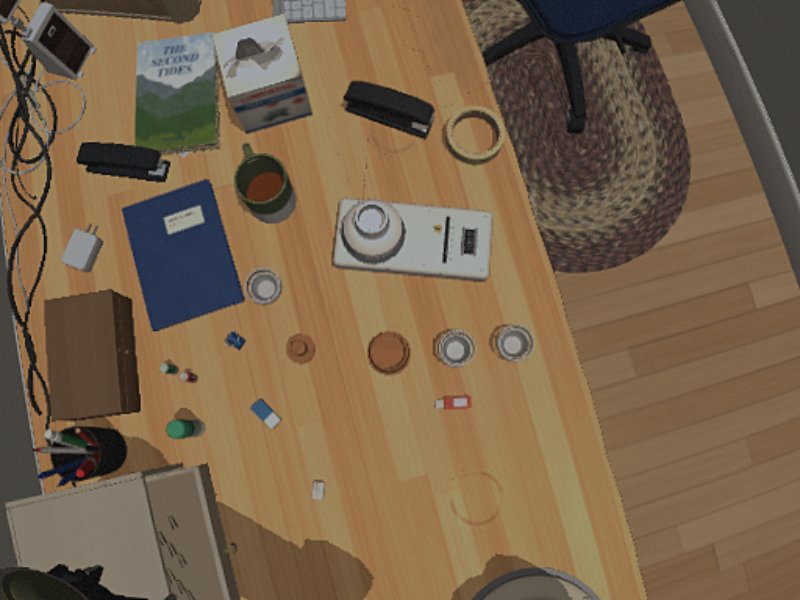

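View pics/scene0.png

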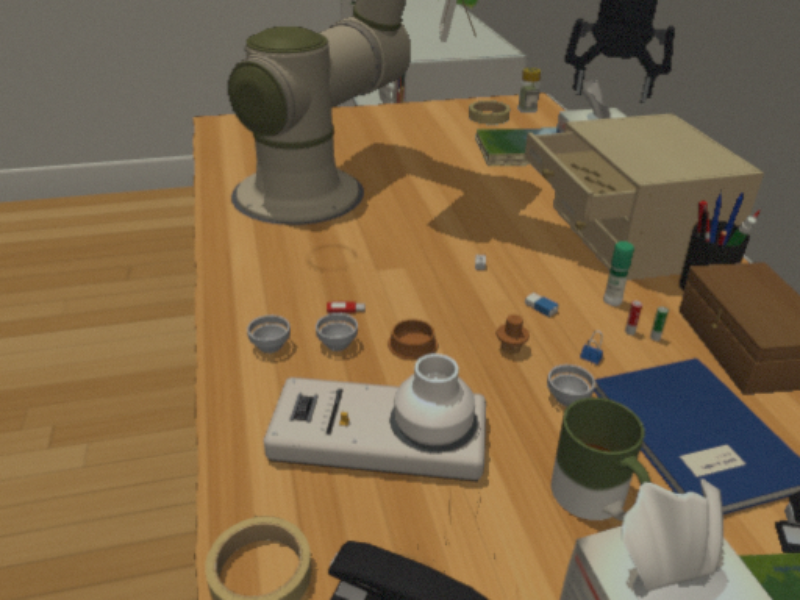

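```bash
cat > fit.py <<'E'
from h import *
from scipy.optimize import least_squares
COV=[(0,15),(20,23.5),(20,28),(32,28)]; STO=[(0,12.5),(22,16.5),(22,22),(27,22),(30,9),(33,11),(48,10),(50,7)]
STA=[(0,28.5),(22,28.5)]
def sil(p,xy,prof,z0=0,S=8):
    a=np.linspace(0,2*np.pi,40); P=[proj(p,[xy[0]+r*np.cos(t),xy[1]+r*np.sin(t),z+z0]) for z,r in prof for t in a]
    return cv2.convexHull(np.array(P,np.float32))
def cen(h): m=cv2.moments(h); return np.array([m["m10"],m["m01"]])/m["m00"],m["m00"]
def mask(p,kind):
    hsv=cv2.cvtColor(p["pixels"],cv2.COLOR_BGR2HSV); return hsv
def segment(p,xy,prof,z0=0):
    """grabcut around the expected silhouette"""
    h=sil(p,xy,prof,z0)[:,0]; c=h.mean(0); k=6
    x0,y0=np.floor(h.min(0)-22).astype(int); x1,y1=np.ceil(h.max(0)+22).astype(int)
    x0=max(x0,0);y0=max(y0,0)
    im=cv2.resize(p["pixels"][y0:y1,x0:x1],None,fx=k,fy=k,interpolation=cv2.INTER_CUBIC)
    H=((h-[x0,y0]+.5)*k-.5)
    m=np.full(im.shape[:2],cv2.GC_BGD,np.uint8)
    hc=H.mean(0)
    cv2.fillConvexPoly(m,(hc+(H-hc)*1.45).astype(np.int32),cv2.GC_PR_BGD)
    cv2.fillConvexPoly(m,H.astype(np.int32),cv2.GC_PR_FGD)
    cv2.fillConvexPoly(m,(hc+(H-hc)*.5).astype(np.int32),cv2.GC_FGD)
    cv2.grabCut(im,m,None,np.zeros((1,65)),np.zeros((1,65)),5,cv2.GC_INIT_WITH_MASK)
    b=((m==1)|(m==3)).astype(np.uint8)
    cs,_=cv2.findContours(b,cv2.RETR_EXTERNAL,cv2.CHAIN_APPROX_NONE); cc=max(cs,key=cv2.contourArea)
    cc=cv2.convexHull(cc); vis=im.copy(); cv2.drawContours(vis,[cc],-1,(0,255,0),1)
    g,a=cen(cc.astype(np.float32)); return (g+.5)/k-.5+[x0,y0],a/k/k,vis
def locate(p,xy,prof,z0=0):
    xy=np.array(xy,float)
    for rep in range(2):
        g,a,vis=segment(p,xy,prof,z0)
        r=least_squares(lambda q:cen(sil(p,q,prof,z0))[0]-g,xy,diff_step=1e-3); xy=r.x
    return xy,a/cen(sil(p,xy,prof,z0))[1],vis
E
python3 - <<'E'
from fit import *
import rig; print("tips",rig.tips_ahead if not callable(rig.tips_ahead) else [ (w,)+(rig.tips_ahead(w),) for w in (0,)] )
T=dict(c1=(464,14,COV),c2=(450,113,COV),c3=(540,410,COV),stand=(450,222,STA),stopper=(452,352,STO))
ps={n:capture(n) for n in("top","scene")}
rows=[]
for k,(x,y,pr) in T.items():
    r=[];vs=[]
    for n in ps:
        xy,q,v=locate(ps[n],(x,y),pr); r.append((np.round(xy,1),round(q,2))); vs.append(cv2.resize(v,(150,150)))
    rows.append(np.vstack(vs)); print(k,r)
a=cv2.resize(ps["top"]["pixels"][125:182,210:318],(400,290),interpolation=cv2.INTER_CUBIC)
b=cv2.resize(ps["scene"]["pixels"][225:306,166:316],(390,290),interpolation=cv2.INTER_CUBIC)
lo=np.zeros((290,790,3),np.uint8); lo[:,:400]=a; lo[:,400:]=b
up=np.hstack(rows); up=np.hstack([up,np.zeros((300,40,3),np.uint8)])
cv2.imwrite("pics/a.png",np.vstack([up,lo]))
E
```

```text
tips 17.0
c1 [(array([459. ,  28.4]), 0.92), (array([470.5,  32. ]), 1.26)]
c2 [(array([450.9, 115.9]), 1.02), (array([449.5, 117.8]), 0.96)]
c3 [(array([544.4, 410.4]), 0.99), (array([545.3, 411. ]), 1.01)]
stand [(array([444.5, 218.2]), 1.27), (array([450.3, 218.3]), 1.1)]
stopper [(array([449.7, 350.6]), 1.11), (array([458.3, 351.1]), 1.34)]
```

View pics/a.png

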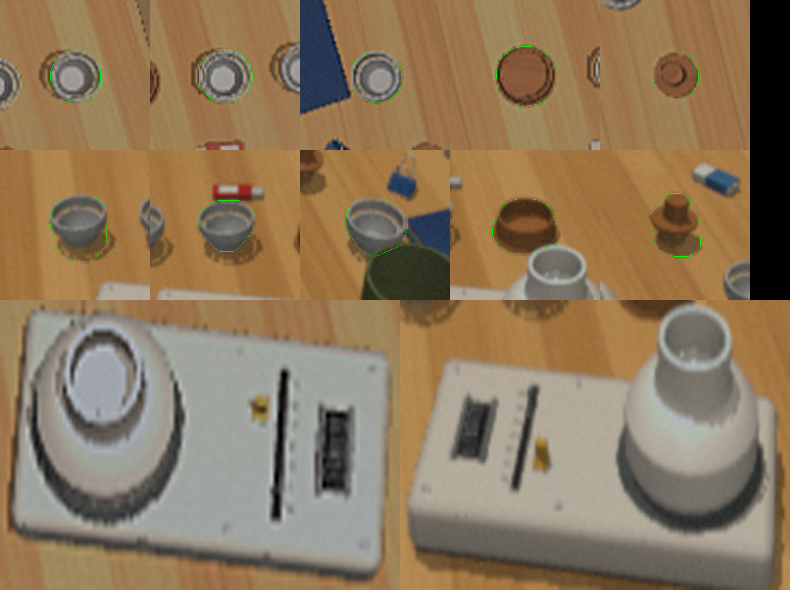

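```bash
cat > warm.py <<'E'
from fit import *
t=lambda x,y:(210+(x+.5)/400*108-.5,125+(y+.5)/290*57-.5)
s=lambda x,y:(166+(x+.5)/390*150-.5,225+(y+.5)/290*81-.5)
def W(q,X): c,sn=np.cos(q[2]),np.sin(q[2]); return np.array([q[0]+c*X[0]-sn*X[1],q[1]+sn*X[0]+c*X[1],X[2]])
if __name__=="__main__":
    np.set_printoptions(precision=2,suppress=True)
    T,S=capture("top"),capture("scene")
    obs=[(T,(55,120,36),t(26,10)),(T,(55,-120,36),t(390,51)),(T,(-55,-120,36),t(378,270)),(T,(-55,120,36),t(13,230)),(T,(0,62,112),t(102,76)),
     (S,(-55,-120,36),s(44,58)),(S,(-55,120,36),s(374,100)),(S,(55,-120,36),s(10,236)),(S,(55,120,36),s(375,262)),(S,(0,62,112),s(295,38))]
    for name,o in(("top",obs[:5]),("scene",obs[5:]),("both",obs)):
        r=least_squares(lambda q:np.concatenate([proj(p,W(q,X))-uv for p,X,uv in o]),[610,170,0]); print(name,r.x,"res",r.fun)
    q=r.x; print("mouth",W(q,(0,62,112)))
    loc=lambda P:(lambda d:np.array([np.cos(q[2])*d[0]+np.sin(q[2])*d[1],-np.sin(q[2])*d[0]+np.cos(q[2])*d[1]]))(P[:2]-q[:2])
    for nm,p,uv,z in(("wheelT",T,t(335,150),40),("wheelS",S,s(75,128),40),("slotT+",T,t(284,72),36),("slotT-",T,t(275,217),36),("slotS-",S,s(132,90),36),("slotS+",S,s(116,187),36),("clipT",T,t(260,108),44),("clipS",S,s(141,155),43)):
        P=at_z(p,uv,z); print(nm,P,"local",loc(P))
E
python3 warm.py
```

```text
top [618.93 181.53  -0.08] res [-0.21 -0.54  0.34 -0.59  1.3   0.58 -1.4   0.22 -0.01  0.18]
scene [628.33 182.92  -0.05] res [-1.8   2.27  1.54 -1.13 -3.05 -3.46  2.49 -0.55  0.73  1.83]
both [623.71 182.33  -0.07] res [-0.86 -1.8  -0.32 -3.12  1.25 -2.04 -1.44 -1.07 -0.38 -1.53 -1.21  0.15
  1.4  -2.31 -3.05 -6.18  1.53 -2.1   0.3   0.28]
mouth [627.74 244.2  112.  ]
wheelT [612.48  96.18  40.  ] local [ -5.61 -86.69]
wheelS [616.03  98.42  40.  ] local [ -2.22 -84.23]
slotT+ [651.68 128.1   36.  ] local [ 31.43 -52.3 ]
slotT- [580.97 134.87  36.  ] local [-39.57 -50.14]
slotS- [582.53 133.55  36.  ] local [-37.93 -51.35]
slotS+ [650.83 129.77  36.  ] local [ 30.47 -50.69]
clipT [631.31 144.52  44.  ] local [ 10.04 -37.24]
clipS [635.99 144.96  43.  ] local [ 14.68 -36.49]
```

```bash
python3 - <<'E'
from h import *
s=sense(); q=s["ee_rot"]; print(s); print(R.from_quat([q[1],q[2],q[3],q[0]]).as_matrix().round(3))
E
```

```text
{'time_s': 1.1, 'joints': array([ 1.05260740e+00,  3.12895521e-01,  1.49772095e+00,  2.22308578e-05,
        1.33100327e+00, -2.23367047e-01]), 'dq': array([-0.00037678,  0.00088606,  0.00149538,  0.00068188, -0.00186726,
       -0.00041464]), 'tau': array([ 1.55938302e-03, -4.12160361e+01, -2.59906715e+01, -7.81865265e-05,
        4.11057536e-04, -4.28298463e-06]), 'eef_pos': array([152.53825927, 502.35006383, 248.28857404]), 'ee_rot': array([-1.49715986e-05,  1.46880257e-01,  9.89154280e-01, -8.71242420e-06]), 'force': array([-0.71612744,  0.04823475,  0.17574739]), 'wrist_torque': array([0.05208175, 0.03158011, 0.02085783]), 'grip_force': 0.0, 'grip_width': 0.9972388292363766}
[[-0.957  0.291 -0.   ]
 [ 0.291  0.957 -0.   ]
 [ 0.    -0.    -1.   ]]
```

Request:
drive_tool:
  commands: "0.27 -0.14 0 0 0 -0.148 70;0.27 -0.14 0 0 0 -0.148 70;0.27 -0.14 0 0 0 -0.148 70;0.27 -0.14 0 0 0 -0.148 70;0.27 -0.14 0 0 0 -0.148 70;0.27 -0.14 0 0 0 -0.148 70;0.27 -0.14 0 0 0 -0.148 70;0.27 -0.14 0 0 0 -0.148 70;0.27 -0.14 0 0 0 -0.148 70;0.27 -0.14 0 0 0 -0.148 70;0.27 -0.11 0 0 0 -0.148 70;0 0 -0.3 0 0 0 70;0 0 -0.3 0 0 0 70;0 0 -0.3 0 0 0 70;0 0 0 0 0 0 70;0 0 0 0 0 0 70"
  force: 30

```text
time_s: 2.43
eef_pos: [449.3, 351.2, 158.1]
ee_rot: [-0.0, 0.708, 0.706, -0.001]
force: [0.8, -0.2, 1.5]
grip_width: 0.695
grip_force: 0.0
```

Request:
drive_tool:
  commands: "0.01 0 -0.3 0 0 0 70;0.01 0 -0.3 0 0 0 70;0 0 -0.3 0 0 0 70;0 0 -0.2 0 0 0 70;0 0 0 0 0 0 70;0 0 0 0 0 0 70"

```text
time_s: 2.93
eef_pos: [452.4, 351.9, 50.1]
ee_rot: [0.0, 0.708, 0.706, 0.001]
force: [1.1, -0.1, 0.4]
grip_width: 0.702
grip_force: 0.0
```

```bash
python3 - <<'E'
from h import *
p=capture("scene"); print(proj(p,sense()["eef_pos"]))
a=p["pixels"][140:280,270:400]
q=capture("top"); b=q["pixels"][160:300,130:260]
cv2.imwrite("pics/b.png",cv2.resize(np.hstack([a,b]),(780,420),interpolation=cv2.INTER_CUBIC))
E
```

```text
[330.08023359 204.19361868]
```

View pics/b.png

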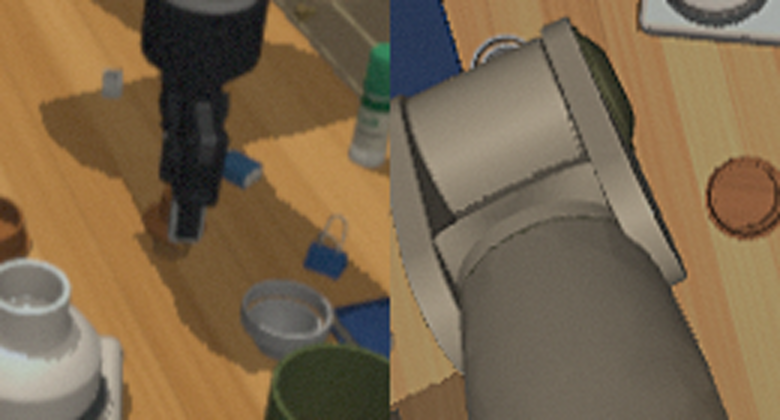

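Request:
drive_tool:
  commands: "0 0 -0.02 0 0 0 0;0 0 0 0 0 0 0;0 0 0 0 0 0 0;0 0 0 0 0 0 0;0 0 0 0 0 0 0;0 0 0 0 0 0 0;0 0 0 0 0 0 0;0 0 0 0 0 0 0"
  force: 30

```text
time_s: 3.7
eef_pos: [451.8, 351.5, 46.9]
ee_rot: [0.0, 0.708, 0.706, 0.0]
force: [-0.4, -0.6, 6.0]
grip_width: 0.246
grip_force: 29.1
```

Request:
drive_tool:
  commands: "0 0 0.2 0 0 0 0;0 0 0.4 0 0 0 0;0 0 0.4 0 0 0 0;0 0 0.4 0 0 0 0;0.3 -0.2 0.2 0 0 0 0;0 0 0 0 0 0 0;0 0 0 0 0 0 0"

```text
time_s: 4.28
eef_pos: [482.5, 330.7, 206.8]
ee_rot: [0.0, 0.709, 0.706, 0.001]
force: [-0.7, -0.1, -1.2]
grip_width: 0.248
grip_force: 29.3
```

```bash
python3 - <<'E'
from h import *
p=capture("scene"); e=sense()["eef_pos"]; print(e,sense()["force"]); u=proj(p,e).astype(int); print(u)
a=p["pixels"][max(u[1]-70,0):u[1]+50,u[0]-70:u[0]+70]
cv2.imwrite("pics/c.png",cv2.resize(a,None,fx=4,fy=4,interpolation=cv2.INTER_CUBIC))
E
```

```text
[481.34639316 331.00611431 205.46299912] [-0.39725546  0.0214963  -1.38129049]
[329 143]
```

View pics/c.png

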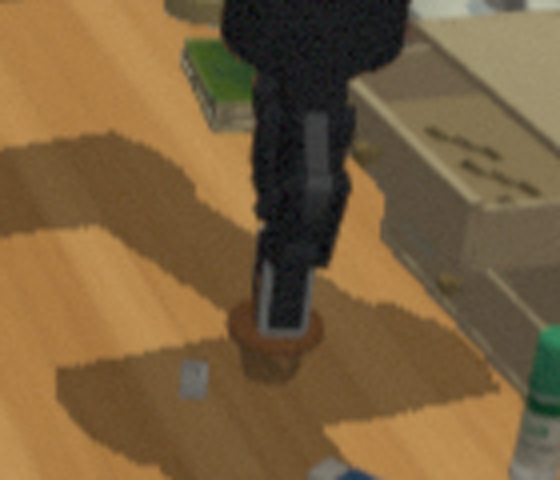

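Request:
drive_tool:
  commands: "0.35 -0.21 0 0 0 0 0;0.35 -0.21 0 0 0 0 0;0.35 -0.21 0 0 0 0 0;0.35 -0.22 0 0 0 0 0;0.02 0 -0.2 0 0 0 0;0 0 0 0 0 0 0;0 0 0 0 0 0 0;0 0 0 0 0 0 0"

```text
time_s: 5.0
eef_pos: [622.4, 247.6, 186.3]
ee_rot: [-0.0, 0.707, 0.707, -0.0]
force: [-0.9, 0.5, -0.6]
grip_width: 0.249
grip_force: 29.4
```

```bash
python3 - <<'E'
from h import *
p=capture("scene"); e=sense()["eef_pos"]; print(e); u=proj(p,(624,243,112)).astype(int); print(u)
a=p["pixels"][u[1]-70:u[1]+50,u[0]-60:u[0]+60]
q=capture("top"); u=proj(q,(624,243,112)).astype(int);b=q["pixels"][u[1]-60:u[1]+60,u[0]-60:u[0]+60]
cv2.imwrite("pics/d.png",cv2.resize(np.hstack([a,b]),(800,400),interpolation=cv2.INTER_CUBIC))
E
```

```text
[622.58682994 247.65322454 186.95158017]
[278 234]
```

View pics/d.png

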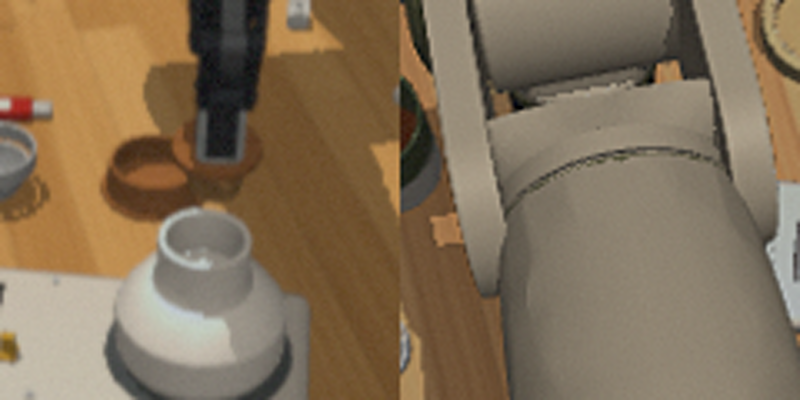

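```bash
python3 - <<'E'
from h import *
p=capture("scene"); print(at_z(p,(283.4,209.2),165),at_z(p,(279.5,235.1),112), at_z(p,(243.5-.2,251.),50))
E
```

```text
[626.18346339 248.18610477 165.        ] [626.64726676 244.28877748 112.        ] [599.2494961  183.27954369  50.        ]
```

Request:
drive_tool:
  commands: "0.01 -0.04 0 0 0 0 0;0 0 -0.15 0 0 0 0;0 0 -0.08 0 0 0 0;0 0 -0.08 0 0 0 0;0 0 -0.06 0 0 0 0;0 0 -0.06 0 0 0 0;0 0 -0.05 0 0 0 0;0 0 0 0 0 0 0;0 0 0 0 0 0 0"

```text
time_s: 5.9
eef_pos: [624.6, 242.4, 138.4]
ee_rot: [0.0, 0.708, 0.706, 0.0]
force: [-0.3, 0.3, 0.2]
grip_width: 0.244
grip_force: 29.0
```

Request:
drive_tool:
  commands: "0 0 -0.02 0 0 0 0;0 0 0 0 0 0 0;0 0 0 0 0 0 0;0 0 0 0 0 0 60;0 0 0 0 0 0 60;0 0 0 0 0 0 60;0 0 0 0 0 0 60;0 0 0.1 0 0 0 60;0 0 0.3 0 0 0 60;0 0 0.3 0 0 0 60;0 0 0.3 0 0 0 60;-0.3 -0.2 0 0 0 0 60;-0.3 -0.2 0 0 0 0 60;0 0 0 0 0 0 60;0 0 0 0 0 0 60"

```text
time_s: 7.15
eef_pos: [563.5, 201.8, 237.3]
ee_rot: [-0.0, 0.708, 0.706, 0.0]
force: [0.2, 0.4, 0.5]
grip_width: 0.601
grip_force: 0.0
```

```bash
python3 - <<'E'
from h import *
p=capture("scene"); e=sense()["eef_pos"]; print(e); u=proj(p,(624,243,112)).astype(int); print(u)
a=p["pixels"][u[1]-60:u[1]+60,u[0]-120:u[0]+80]
cv2.imwrite("pics/e.png",cv2.resize(a,None,fx=4,fy=4,interpolation=cv2.INTER_CUBIC))
for n in ("scene","top"):
  p=capture(n)
  for k in("cover_0","stopper"):
    for b in boxes_of(p,k)[:5]: print(n,k,round(b["confidence"],2),at_z(p,b["position"],20).round(0))
E
```

```text
[564.7256437  202.24906373 237.54269322]
[278 234]
scene cover_0 0.75 [440. 116.  20.]
scene cover_0 0.67 [458.  26.  20.]
scene cover_0 0.55 [542. 411.  20.]
scene stopper 0.81 [510. 248.  20.]
scene stopper 0.5 [615. 189.  20.]
top cover_0 0.51 [472.   0.  20.]
top cover_0 0.5 [612. 293.  20.]
```

View pics/e.png

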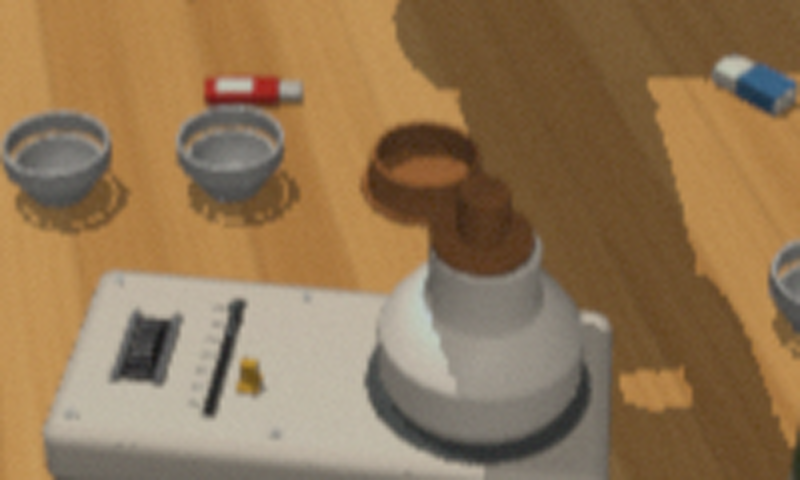

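Request:
drive_tool:
  commands: "0.1 -0.26 0 0 0 0.158 0;0.1 -0.26 0 0 0 0.158 0;0.1 -0.26 0 0 0 0.158 0;0.1 -0.26 0 0 0 0.158 0;0 0 -0.1 0 0 0.158 0;0 0 -0.2 0 0 0.158 0;0 0 -0.2 0 0 0.158 0;0 0 -0.2 0 0 0.158 0;0 0 -0.2 0 0 0.158 0;0 0 -0.2 0 0 0.158 0;0 0 -0.2 0 0 0.158 0;0 0 -0.2 0 0 0.16 0;0 0 0 0 0 0 0;0 0 0 0 0 0 0;0 0 0 0 0 0 0"

```text
time_s: 8.75
eef_pos: [605.3, 98.4, 87.5]
ee_rot: [0.001, 0.043, 0.999, 0.0]
force: [0.8, -0.1, 0.2]
grip_width: 0.005
grip_force: 0.0
```

```bash
python3 - <<'E'
from h import *
p=capture("scene"); s=sense(); e=s["eef_pos"]; print(e,s["ee_rot"],s["force"]); u=np.array([205,255])
a=p["pixels"][u[1]-60:u[1]+60,u[0]-70:u[0]+70]
cv2.imwrite("pics/f.png",cv2.resize(a,None,fx=5,fy=5,interpolation=cv2.INTER_CUBIC))
E
```

```text
[605.41084406  98.42762463  87.85079521] [1.25651321e-03 4.31097244e-02 9.99069553e-01 2.43587500e-05] [ 0.16997078  0.38490211 -0.84514388]
```

View pics/f.png

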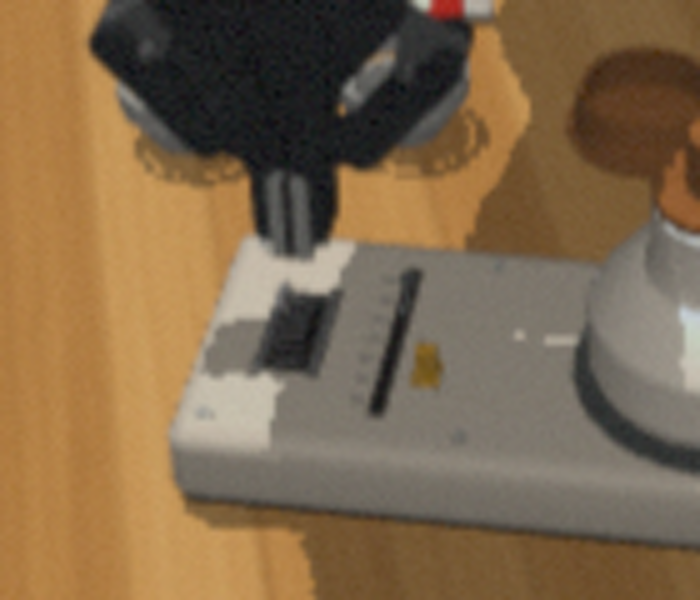

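Request:
drive_tool:
  commands: "0 -0.01 -0.1 0 0 0 0;0 0 -0.1 0 0 0 0;0 0 -0.05 0 0 0 0;0 0 -0.02 0 0 0 0;0 0 -0.02 0 0 0 0;0 0 0 0 0 0 0;0 0 0 0 0 0 0;0 0 0 0 0 0 0"

```text
time_s: 9.47
eef_pos: [604.8, 97.3, 57.8]
ee_rot: [0.0, 0.042, 0.999, -0.0]
force: [0.2, -0.2, 3.6]
grip_width: -0.0
grip_force: 1.9
```

Request:
drive_tool:
  commands: "0.02 -0.002 0 0 0 0 0;0.02 -0.001 0 0 0 0 0;0.02 -0.002 0 0 0 0 0;0.02 -0.001 0 0 0 0 0;0.02 -0.002 0 0 0 0 0;0.02 -0.001 0 0 0 0 0;0.02 -0.002 0 0 0 0 0;0.02 -0.002 0 0 0 0 0;0 0 0 0 0 0 0;0 0 0 0 0 0 0"

```text
time_s: 10.3
eef_pos: [620.9, 96.0, 57.4]
ee_rot: [0.0, 0.042, 0.999, -0.0]
force: [1.4, -2.0, 3.6]
grip_width: -0.003
grip_force: 2.1
```

Request:
drive_tool:
  commands: "0 0 0.1 0 0 0 0;0 0 0.2 0 0 0 0;0 0 0.2 0 0 0 0;-0.3 0 0.1 0 0 0 0;-0.3 0 0.1 0 0 0 0;-0.1 0 0 0 0 0 0;0 0 0 0 0 0 0;0 0 0 0 0 0 0"

```text
time_s: 10.97
eef_pos: [550.6, 96.3, 127.7]
ee_rot: [0.0, 0.042, 0.999, 0.0]
force: [1.1, -0.6, 0.5]
grip_width: 0.003
grip_force: 0.0
```

```bash
python3 - <<'E'
from h import *
p=capture("scene"); s=sense(); e=s["eef_pos"]; print(e,s["force"]); u=np.array([210,262])
a=p["pixels"][u[1]-25:u[1]+25,u[0]-33:u[0]+33]
cv2.imwrite("pics/g.png",cv2.resize(a,None,fx=10,fy=10,interpolation=cv2.INTER_CUBIC))
E
```

```text
[551.02201105  96.20304958 127.43367339] [ 0.22947267 -0.0585993  -0.73020668]
```

View pics/g.png

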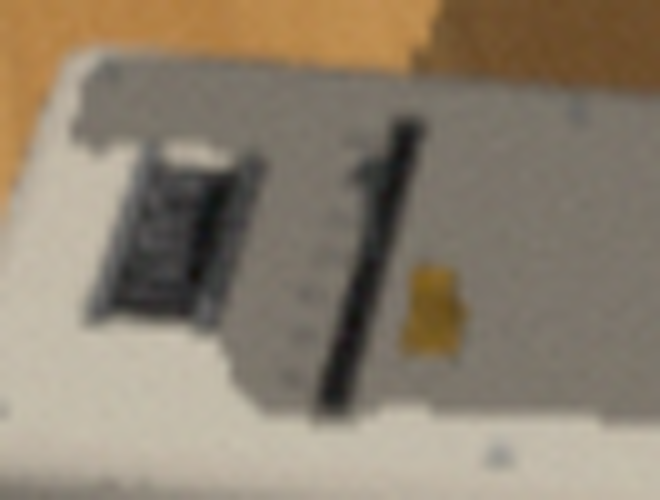

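```bash
cat > needle.py <<'E'
from warm import *
Q=[618.9,181.5,-0.08]
c=lambda x,y:(177+(x+.5)/10-.5,237+(y+.5)/10-.5)
def tip(p,uv):
    f=lambda v:proj(p,W(Q,(32*np.sin(v[0]-1.05),v[1],22+32*np.cos(v[0]-1.05))))-uv
    return least_squares(f,[.7,-50]).x
def loc(P): d=P[:2]-np.array(Q[:2]); k,s=np.cos(Q[2]),np.sin(Q[2]); return np.array([k*d[0]+s*d[1],-s*d[0]+k*d[1]])
E
python3 - <<'E'
from needle import *
np.set_printoptions(precision=2,suppress=True)
p=capture("scene")
v=tip(p,c(368,172)); print("theta,y",v,"tipx",32*np.sin(v[0]-1.05))
print("slot",loc(at_z(p,c(406,120),36)),loc(at_z(p,c(333,412),36)))
print("clip mid",loc(at_z(p,c(434,308),43)),"top",loc(at_z(p,c(437,268),50)),"bot",loc(at_z(p,c(430,355),36)))
t=capture("top"); hs=cv2.cvtColor(t["pixels"],cv2.COLOR_BGR2HSV)
for q,z in((p,43),(t,43)):
    hs=cv2.cvtColor(q["pixels"],cv2.COLOR_BGR2HSV); u=proj(q,W(Q,(12,-37,43))).astype(int)
    w=hs[u[1]-9:u[1]+10,u[0]-9:u[0]+10]; m=(w[...,1]>110)&(w[...,0]>10)&(w[...,0]<35); ys,xs=np.nonzero(m)
    print(m.sum(), xs.mean()+u[0]-9,ys.mean()+u[1]-9, loc(at_z(q,(xs.mean()+u[0]-9,ys.mean()+u[1]-9),z)), ys.min()+u[1]-9,ys.max()+u[1]-9)
E
```

```text
theta,y [  0.98 -50.13] tipx -2.0977821785577624
slot [-35.85 -50.05] [ 38.08 -49.4 ]
clip mid [ 18.55 -35.25] top [ 16.02 -34.95] bot [ 22.81 -35.43]
39 219.69230769230768 267.84615384615387 [ 19.79 -35.49] 264 271
17 280.47058823529414 146.05882352941177 [ 15.2  -37.47] 139 155
```

Request:
drive_tool:
  commands: "0.3 0.01 -0.1 0 0 0 0;0.27 0 -0.2 0 0 0 0;0 0 -0.2 0 0 0 0;0 0 -0.1 0 0 0 0;0 0 -0.05 0 0 0 0;0 0 -0.03 0 0 0 0;0 0 -0.02 0 0 0 0;0 0 0 0 0 0 0;0.02 -0.002 0 0 0 0 0;0.02 -0.001 0 0 0 0 0;0.02 -0.002 0 0 0 0 0;0.02 -0.001 0 0 0 0 0;0.02 -0.002 0 0 0 0 0;0 0 0 0 0 0 0;0 0 0 0 0 0 0"

```text
time_s: 12.37
eef_pos: [618.0, 96.1, 57.5]
ee_rot: [0.001, 0.042, 0.999, -0.0]
force: [0.5, -1.8, 4.3]
grip_width: -0.003
grip_force: 2.1
```

Request:
drive_tool:
  commands: "0 0 0.1 0 0 0 0;0 0 0.3 0 0 0 0;0 0 0.4 0 0 0 0;0 0 0.4 0 0 0 0;-0.2 0.1 0.4 0 0 0 100;-0.05 0.38 0 0 0 0 100;-0.05 0.38 0 0 0 0 100;-0.05 0.38 0 0 0 0 100;-0.05 0.38 0 0 0 0 100;-0.05 0.38 0 0 0 0 100;-0.05 0.38 0 0 0 0 100;-0.05 0.38 0 0 0 0 100;-0.05 0.38 0 0 0 0 100;-0.05 0.02 0 0 0 0 100;0 0 0 0 0 0 100;0 0 0 0 0 0 100"

```text
time_s: 13.7
eef_pos: [554.1, 411.1, 213.7]
ee_rot: [-0.0, 0.041, 0.999, -0.0]
force: [-0.0, -0.5, -0.2]
grip_width: 0.997
grip_force: 0.0
```

```bash
python3 - <<'E'
from needle import *
p=capture("scene"); t=capture("top"); s=sense(); print(s["eef_pos"])
np.savez("w1.npz",s=p["pixels"],t=t["pixels"])
a=p["pixels"][235:290,177:243]; u=proj(t,W(Q,(5,-48,40))).astype(int); print(u); b=t["pixels"][u[1]-27:u[1]+28,u[0]-33:u[0]+33]
cv2.imwrite("pics/h.png",cv2.resize(np.vstack([a]),None,fx=6,fy=6,interpolation=cv2.INTER_CUBIC) if 0 else np.hstack([cv2.resize(x,None,fx=6,fy=6,interpolation=cv2.INTER_CUBIC) for x in(a,b)]))
E
```

```text
[554.84705157 410.10953054 213.97613661]
[284 150]
```

View pics/h.png

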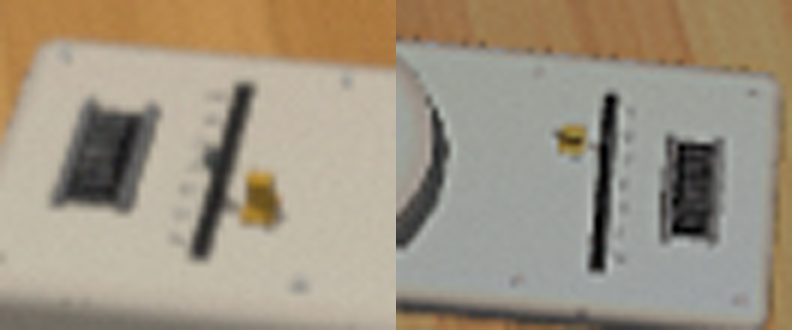

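```bash
cat > clip.py <<'E'
from needle import *
np.set_printoptions(precision=2,suppress=True)
P,T=capture("scene"),capture("top"); d=np.load("w1.npz")
for nm,p,img,b in(("scene",P,d["s"],(210,255,230,278)),("top",T,d["t"],(273,140,288,156))):
    x0,y0,x1,y1=b; w=img[y0:y1,x0:x1].astype(float); yel=w[...,1:].mean(2)-w[...,0]
    print(nm,"\n",yel.astype(int)); 
E
python3 - <<'E'
from clip import *
v=tip(P,(177+211.5/6-.5,235+158.5/6-.5)); print(v,32*np.sin(v[0]-1.05))
E
```

```text
scene 
 [[ 19  17  16  17  11   3   1   8  19  21  21  21  22  21  21  22  21  22
   21  21]
 [ 19  21  20  18   9   5   5  12  19  19  19  20  22  21  20  20  21  21
   21  21]
 [ 20  21  21  19   9   4   5  14  20  21  20  21  21  19  20  19  20  22
   20  22]
 [ 16  18  20  18   6   2   9  17  20  21  21  22  19  19  21  21  21  19
   21  21]
 [ 18  12  13  12   6   2   8  18  21  21  22  23  21  21  22  21  21  21
   20  19]
 [ 16   9   3   0   1   5  13  21  22  21  21  23  21  21  22  23  23  21
   22  21]
 [ 16   4   1   0   0   7  15  20  21  23  21  22  23  21  24  22  21  21
   22  21]
 [ 15  10   2   2   0   7  17  23  23  25  23  23  23  21  22  22  21  22
   21  24]
 [ 19  14   3   4   1   9  18  25  41  49  44  43  32  23  21  20  22  21
   21  23]
 [ 20  19   6   0   5  13  20  28  75 100  98  88  48  23  22  21  22  21
   19  20]
 [ 21  19   6   5   7  14  20  25  68 100  98  88  41  22  20  20  20  20
   20  23]
 [ 19  13   7   4   8  19  20  23  48  70  69  62  38  29  22  22  22  20
   21  22]
 [ 18   9   3   3  11  17  20  22  44  63  65  60  48  42  23  19  19  2
[... 973 characters left out ...]
  4  3  4  4  1  1  1  1  3  5  2 -1  2]
 [ 4  5  5  4  2 10 15 10 11  8  2  4  1 -2  1]
 [ 6  4  4  3  5 29 78 76 71 38 -2  4  3  2  3]
 [ 5  4  4  3  6 32 61 69 73 51 -3  4  2  1  2]
 [ 4  5  2  4  0 44 44 37 32 41  1  6 -2  1  0]
 [ 4  5  4  2  1 74 73 73 66 39  4 12 -1  1  2]
 [ 4  5  3  3  3 32 39 54 50 18  0  9  3 -1  2]
 [ 4  4  3  4  1  0 -3 -1 -3  0  2  2  0 -1  2]
 [ 2  4  4  3  3  2  1  1  1  3  1  2 -3  1  3]
 [ 2  4  2  3  1  3  2  3  3  3  1  3  0  0  2]
 [ 1  3  1  4  2  2  3  1  3  3  2  3  0  0  2]
 [ 2  3  3  3  1  2  3  2  2  3  2  1  1  2  4]
 [ 3  1  3  2  1  2  2  2  3  3  2  1  0  1  3]
 [ 2  0  2  2  2  3  2  3  0  2  1  1 -2  0  3]]
[  1.47 -50.21] 13.097198412249343
```

```bash
python3 - <<'E'
from needle import *
np.set_printoptions(precision=2,suppress=True)
P,T=capture("scene"),capture("top")
print("fin",loc(at_z(P,(219.8,264.6),50)),loc(at_z(T,(280.1,144.6),50)))
print("foot front",loc(at_z(P,(219,271.3),37)),"foot back",loc(at_z(T,(280,148.6),37)))
for th in(1.4,1.47,1.55,1.6): print(th,[proj(q,W(Q,(32*np.sin(th-1.05),-50.2,22+32*np.cos(th-1.05)))) for q in(P,T)])
E
```

```text
fin [ 19.12 -35.2 ] [ 16.51 -35.99]
foot front [ 22.14 -36.47] foot back [ 10.67 -37.09]
1.4 [array([211.96, 259.7 ]), array([286.02, 147.09])]
1.47 [array([211.76, 260.89]), array([286.04, 146.35])]
1.55 [array([211.54, 262.3 ]), array([286.07, 145.57])]
1.6 [array([211.41, 263.2 ]), array([286.07, 145.11])]
```

```bash
python3 - <<'E'
from needle import *
np.set_printoptions(precision=2,suppress=True)
P,T=capture("scene"),capture("top"); d=np.load("w1.npz")
print("mark",loc(at_z(P,(215.4,269.2),36)),loc(at_z(T,(284.2,147.1),36)))
print("S grey\n",d["s"][255:274,206:224].mean(2).astype(int)); print("T grey (row138.., col276..)\n",d["t"][138:158,276:292].mean(2).astype(int))
E
```

```text
mark [ 16.87 -43.73] [ 15.59 -46.92]
S grey
 [[180 184 182 183 179 160 156 162 126  57  41  85 159 178 182 180 181 181]
 [181 181 186 181 179 180 180 167 103  46  48 100 174 182 180 183 182 180]
 [182 181 182 178 175 179 180 164  82  40  68 128 176 181 183 183 182 184]
 [182 181 180 173 166 164 165 151  70  44  81 145 178 181 181 183 182 181]
 [184 180 178 171 164 133 127 112  53  46  89 157 180 182 183 181 181 179]
 [181 183 181 177 159 112  84  69  43  54 109 173 182 179 180 180 182 182]
 [182 180 179 170 147  87  68  56  42  64 125 178 182 180 183 183 181 182]
 [182 181 172 160 151  95  61  48  42  74 140 176 177 172 180 179 180 184]
 [181 178 169 166 163 139  71  41  47  88 153 177 164 153 165 164 172 178]
 [179 181 182 181 178 160  78  45  61 118 171 173 139 128 135 133 147 178]
 [181 169 171 174 177 152  66  38  69 134 179 172 115 106 109 113 126 177]
 [174 155 162 167 170 123  56  36  82 156 178 170  98  78  78  84 113 172]
 [179 167 168 173 166  90  46  35  85 157 178 167  97  75  72  77  95 154]
 [180 179 181 177 157  76  42  46  84 129 159 161  96  77  78  72  80 127]
 [173
[... 1040 characters left out ...]
   7  49  93 171 164 160 161]
 [158 158 128 141 124 123 149 167 114   2  44 105 168 153 153 158]
 [158 160 163 161 134 135 164 162 125   6  50 119 164 137 148 157]
 [157 159 161 161 162 159 162 163 128   7  55 143 164 146 159 158]
 [157 160 158 160 158 160 159 165 129  11  52 139 166 161 160 156]
 [156 159 157 158 158 156 162 164 115   7  53 154 158 153 160 160]
 [158 157 156 155 159 158 162 164  85   5  67 172 134 141 160 157]
 [157 158 156 158 156 158 162 166  77   9  62 173 139 149 160 157]
 [155 157 160 155 158 160 161 166  45  15  70 176 163 160 157 158]
 [158 157 159 158 158 157 163 166  46  25  79 173 154 154 160 158]
 [158 160 158 157 157 159 162 167  49  19  80 173 139 140 161 159]]
```

```bash
python3 - <<'E'
from needle import *
np.set_printoptions(precision=2,suppress=True)
P,T=capture("scene"),capture("top")
for x in(14,16,18):
  for nm,q in(("S",P),("T",T)):
    f=lambda dx,dy,z:proj(q,W(Q,(x+dx,-36+dy,z)))
    print(x,nm,"topface back/front",f(-2.25,0,50)[1],f(2.25,0,50)[1],"base back/front",f(-2.25,0,36)[1],f(2.25,0,36)[1],"cols",f(0,0,43)[0],f(0,4,43)[0])
d=np.load("w1.npz")
print(d["s"][262:274,218].tolist(),d["t"][142:151,280].tolist())
# slot edges in both, along the slot
for x in(-40,-36,-32,32,36,40): print(x,[proj(q,W(Q,(x,-50,36))) for q in(P,T)])
E
```

```text
14 S topface back/front 261.57679739227217 263.3933994242685 base back/front 267.50004105274775 269.3263945404692 cols 219.97278989734684 222.26440307542975
14 T topface back/front 146.52752498483278 144.70563201229334 base back/front 148.25005079609252 146.45244233163467 cols 279.81918591884585 278.1419017987356
16 S topface back/front 262.3820587309484 264.2063097219673 base back/front 268.3096445771198 270.14361714823696 cols 219.77438823681973 222.0707087352273
16 T topface back/front 145.71729630538243 143.897200068211 base back/front 147.45063291475813 145.65475745222815 cols 279.877084295105 278.20055951979504
18 S topface back/front 263.19070600826 265.02265514470224 base back/front 269.1226209344197 270.964261150001 cols 219.57515170327665 221.87619924148342
18 T topface back/front 144.9078650231923 143.08956965382703 base back/front 146.65198414224062 144.85784567969554 cols 279.9348996133907 278.25913552120187
[[162, 180, 190], [137, 169, 187], [89, 148, 180], [70, 124, 153], [66, 103, 125], [68, 103, 122], [60, 103, 127], [57, 116, 148], [54, 129, 168], [60, 125, 156], [120, 143, 157], [166, 183, 191]] [[160, 164, 158], [142, 151, 154], [65, 128, 154], [65, 130, 139], [20, 48, 66], [46, 109, 129], [88, 137, 148], [135, 136, 132], [161, 165, 160]]
-40 [array([217.57, 247.04]), array([283.92, 169.69])]
-36 [array([217.19, 248.5 ]), array([284.03, 168.05])]
-32 [array([216.8 , 249.96]), array([284.15, 166.42])]
32 [array([210.18, 275.15]), array([285.93, 140.68])]
36 [array([209.73, 276.84]), array([286.04, 139.1 ])]
40 [array([209.28, 278.54]), array([286.15, 137.52])]
```

```bash
python3 - <<'E'
from h import *
p=capture("scene")
for z in(24,28,32,36,40,44): print(z,proj(p,(452+30,351.5,z)),proj(p,(452+40,351.5,z)))
s=sense(); e=s["eef_pos"]; print(e,s["grip_width"]); u=proj(p,e).astype(int)
for n in(17,10,4): print(n,[proj(p,e+[0,d,-n]).round(1) for d in(-42.5,42.5)])
a=p["pixels"][max(0,u[1]-50):u[1]+70,u[0]-70:u[0]+70]; print(max(0,u[1]-50),u[0]-70)
cv2.imwrite("pics/i.png",cv2.resize(a,None,fx=5,fy=5,interpolation=cv2.INTER_CUBIC))
from fit import *
print(locate(p,(545,411),COV)[:2])
E
```

```text
24 [329.91229269 223.56797037] [330.44851814 226.72027765]
28 [330.12227367 222.00619705] [330.66166638 225.15217751]
32 [330.33333369 220.4366967 ] [330.87591914 223.57625317]
36 [330.54548142 218.85940941] [331.09128536 221.99244348]
40 [330.7587256  217.27427462] [331.30777407 220.40068663]
44 [330.97307509 215.68123114] [331.52539441 218.80092011]
[554.46285863 411.16962533 213.6961533 ] 1.0001327346763955
17 [array([355.9, 170. ]), array([407.5, 171.2])]
10 [array([356.5, 166.4]), array([408.3, 167.6])]
4 [array([357. , 163.3]), array([409.1, 164.5])]
111 313
(array([545.53533448, 411.06691584]), 1.0337407796225164)
```

View pics/i.png

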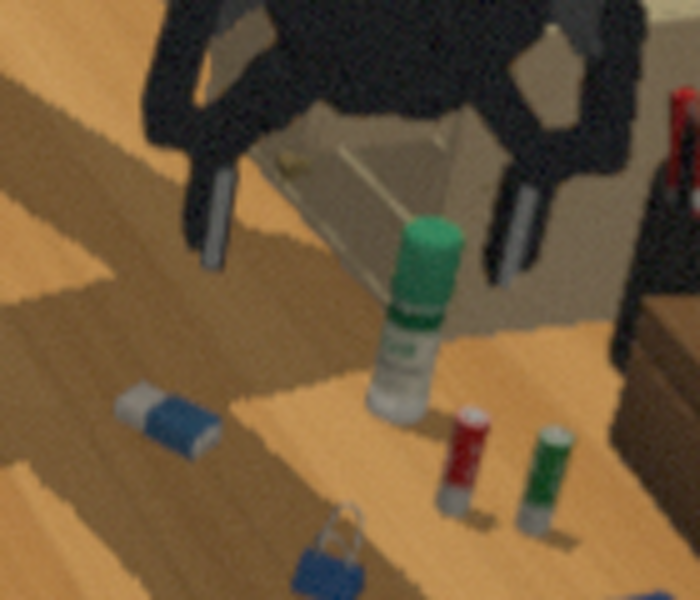

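Request:
drive_tool:
  commands: "-0.09 0 -0.35 0 0 0 100;0 0 -0.35 0 0 0 100;0 0 -0.35 0 0 0 100;0 0 -0.35 0 0 0 100;0 0 -0.3 0 0 0 100;0 0 -0.1 0 0 0 100;0 0 0 0 0 0 100;0 0 0 0 0 0 100;0 0 0 0 0 0 50;0 0 0 0 0 0 50;0 0 0 0 0 0 50;0 0 0 0 0 0 50;0 0 0 0 0 0 50;0 0 0 0 0 0 50"
  force: 25

```text
time_s: 15.42
eef_pos: [546.2, 411.8, 36.2]
ee_rot: [0.001, 0.042, 0.999, 0.001]
force: [-0.6, -0.5, 7.3]
grip_width: 0.648
grip_force: 25.4
```

```bash
python3 - <<'E'
from h import *
p=capture("scene"); s=sense(); e=s["eef_pos"]; print(e,s["grip_width"],s["grip_force"]); u=proj(p,e).astype(int)
for n in(17,12,8): print(n,[(proj(p,e+[11,d,-n])-u+[55,50]).round(1)*6 for d in(-32,32)])
a=p["pixels"][max(0,u[1]-50):u[1]+40,u[0]-55:u[0]+55]
cv2.imwrite("pics/j.png",cv2.resize(a,None,fx=6,fy=6,interpolation=cv2.INTER_CUBIC))
E
```

```text
[546.20830747 411.8192814   36.14177401] 0.6480972363242309 25.41113493964076
17 [array([228.6, 366.6]), array([434.4, 373.2])]
12 [array([230.4, 354.6]), array([437.4, 361.2])]
8 [array([232.2, 345. ]), array([439.2, 351. ])]
```

View pics/j.png

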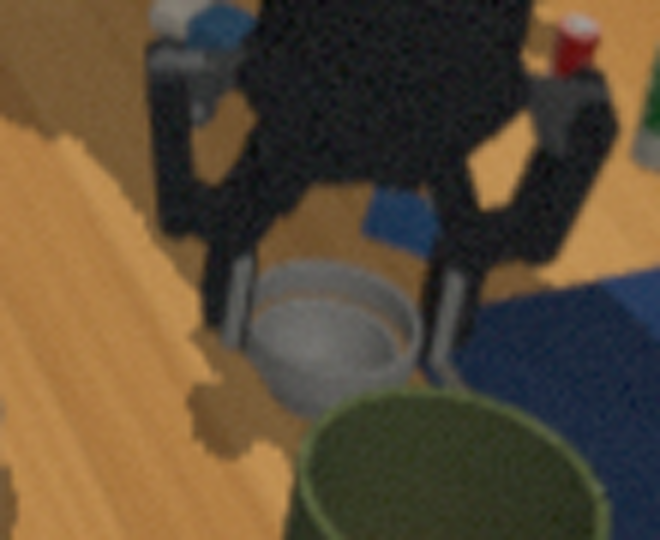

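Request:
drive_tool:
  commands: "0 0 0.1 0 0 0 50;0 0 0.3 0 0 0 50;0 0 0.3 0 0 0 50;0 0 0.2 0 0 0 50;-0.16 -0.32 0 0 0 0 50;-0.16 -0.32 0 0 0 0 50;-0.16 -0.32 0 0 0 0 50;-0.17 -0.32 0 0 0 0 50;-0.17 -0.32 0 0 0 0 50;-0.17 -0.33 0 0 0 0 50;0 0 -0.3 0 0 0 50;0 0 -0.1 0 0 0 50;0 0 0 0 0 0 50;0 0 0 0 0 0 50"

```text
time_s: 16.63
eef_pos: [446.8, 218.9, 84.1]
ee_rot: [-0.0, 0.041, 0.999, 0.0]
force: [0.6, -0.1, -1.2]
grip_width: 0.646
grip_force: 27.0
```

```bash
python3 - <<'E'
from h import *
p=capture("scene"); s=sense(); e=s["eef_pos"]; print(e,s["grip_width"],s["grip_force"]); u=proj(p,e).astype(int)
f=lambda X:((proj(p,X)-u+[50,60])*6).round(0)
print("rim of cover exp",f(e+[0,0,-4]),"stand rim exp",f([447,218.5,22]))
a=p["pixels"][max(0,u[1]-60):u[1]+40,u[0]-50:u[0]+50]
cv2.imwrite("pics/k.png",cv2.resize(a,None,fx=6,fy=6,interpolation=cv2.INTER_CUBIC))
E
```

```text
[447.1125986  219.09393798  84.43959676] 0.643615085631228 26.99641945771873
rim of cover exp [305. 371.] stand rim exp [299. 510.]
```

View pics/k.png

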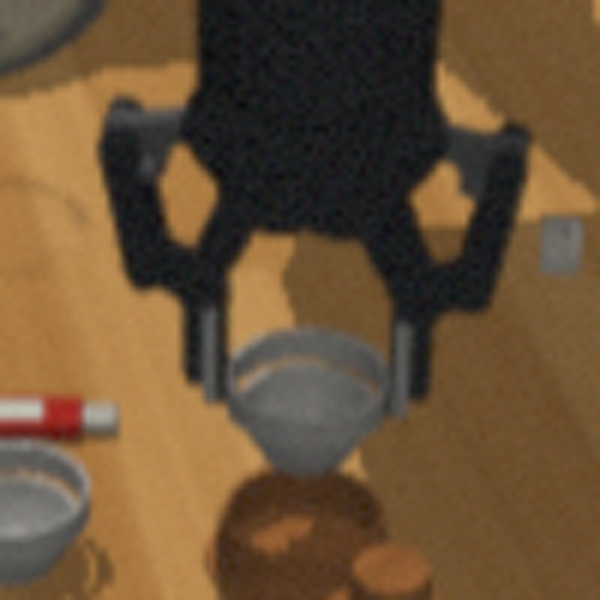

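```bash
python3 - <<'E'
from fit import *
P,T=capture("scene"),capture("top")
print(at_z(P,(263.9,212.9),22))
t0=cv2.imread("pics/top0.png"); s0=cv2.imread("pics/scene0.png")
# edge-score fit of rim circles (z=22, r=28.5 & 25.5) in each clear image
for nm,p,im,off in(("T",T,t0,1.5625),("S",P,s0,1.5625)):
    g=cv2.GaussianBlur(im.astype(np.float32).mean(2),(0,0),1.2); G=np.hypot(cv2.Sobel(g,-1,1,0),cv2.Sobel(g,-1,0,1)); a=np.linspace(0,2*np.pi,72)
    best=[]
    for x in np.arange(434,462,1.):
        for y in np.arange(208,230,1.):
            sc=0
            for r in(28.5,25.5):
                uv=np.array([proj(p,(x+r*np.cos(t),y+r*np.sin(t),22)) for t in a])
                uv=(uv+.5)*off-.5; sc+=cv2.remap(G,uv[:,0].astype(np.float32)[None],uv[:,1].astype(np.float32)[None],1).mean()
            best.append((sc,x,y))
    print(nm,sorted(best)[-4:])
E
```

```text
[450.07668204 218.62433804  22.        ]
T [(np.float32(131.17203), np.float64(450.0), np.float64(223.0)), (np.float32(132.07217), np.float64(449.0), np.float64(224.0)), (np.float32(132.16547), np.float64(448.0), np.float64(224.0)), (np.float32(132.35822), np.float64(449.0), np.float64(223.0))]
S [(np.float32(168.55705), np.float64(448.0), np.float64(219.0)), (np.float32(169.3171), np.float64(446.0), np.float64(219.0)), (np.float32(170.17206), np.float64(447.0), np.float64(218.0)), (np.float32(170.9914), np.float64(447.0), np.float64(219.0))]
```

Request:
drive_tool:
  commands: "0.01 0.015 -0.1 0 0 0 50;0 0 -0.1 0 0 0 50;0 0 -0.08 0 0 0 50;0 0 -0.06 0 0 0 50;0 0 -0.05 0 0 0 50;0 0 -0.04 0 0 0 50;0 0 0 0 0 0 50;0 0 0 0 0 0 50"

```text
time_s: 17.45
eef_pos: [447.4, 219.8, 40.6]
ee_rot: [-0.0, 0.042, 0.999, -0.0]
force: [1.1, -0.6, -0.8]
grip_width: 0.645
grip_force: 27.0
```

Request:
drive_tool:
  commands: "0 0 -0.02 0 0 0 50;0 0 0 0 0 0 50;0 0 0 0 0 0 50;0 0 0 0 0 0 100;0 0 0 0 0 0 100;0 0 0 0 0 0 100;0 0 0 0 0 0 100;0 0 0.05 0 0 0 100;0 0 0.2 0 0 0 100;0 0 0.3 0 0 0 100;0 0 0.3 0 0 0 100;0 0 0.3 0 0 0 100;0 0 0 0 0 0 100"

```text
time_s: 18.53
eef_pos: [449.6, 220.5, 159.4]
ee_rot: [0.005, 0.042, 0.999, 0.001]
force: [0.8, -0.2, 1.1]
grip_width: 1.001
grip_force: 0.0
```

Request:
drive_tool:
  commands: "0 -0.1 0 0 0 -0.158 100;0 -0.1 0 0 0 -0.158 100;0 -0.1 0 0 0 -0.158 100;0 -0.1 0 0 0 -0.158 100;0 -0.1 0 0 0 -0.158 100;0 -0.1 0 0 0 -0.158 100;0 -0.1 0 0 0 -0.158 100;0 -0.1 0 0 0 -0.158 100;0 -0.1 0 0 0 -0.158 100;0 -0.12 0 0 0 -0.158 100;0 0 0 0 0 -0.158 100;0 0 0 0 0 -0.16 100;0 0 0 0 0 0 100;0 0 0 0 0 0 100"

```text
time_s: 19.7
eef_pos: [447.3, 117.8, 153.7]
ee_rot: [-0.0, 0.707, 0.708, -0.0]
force: [0.0, -0.1, -0.0]
grip_width: 0.997
grip_force: 0.0
```

```bash
python3 - <<'E'
from fit import *
P,T=capture("scene"),capture("top"); print(sense()["eef_pos"],sense()["ee_rot"])
def ringfit(p,x0,y0,zr,rs=(28,25.5),span=14):
    im=cv2.resize(p["pixels"],None,fx=2,fy=2,interpolation=cv2.INTER_CUBIC)
    g=cv2.GaussianBlur(im.astype(np.float32).mean(2),(0,0),1.3); G=np.hypot(cv2.Sobel(g,-1,1,0),cv2.Sobel(g,-1,0,1)); a=np.linspace(0,2*np.pi,60)
    best=[]
    for x in np.arange(x0-span,x0+span+1,2.):
        for y in np.arange(y0-span,y0+span+1,2.):
            uv=np.array([proj(p,(x+r*np.cos(t),y+r*np.sin(t),zr)) for t in a for r in rs]); uv=(uv+.5)*2-.5
            best.append((float(cv2.remap(G,uv[:,0].astype(np.float32)[None],uv[:,1].astype(np.float32)[None],1).mean()),x,y))
    return [tuple(np.round(b,1)) for b in sorted(best)[-3:]]
for n,x,y,z in(("placed",448,220,34),("c2",450,117,32),("c1",460,29,32)): print(n,"S",ringfit(P,x,y,z))
for k in("cover_0",):
    for n,p in(("S",P),("T",T)): print(n,[(round(b["confidence"],2),at_z(p,b["position"],20).round(0)) for b in boxes_of(p,k)])
E
```

```text
[447.30726692 117.94368046 153.65679258] [-1.30736718e-05  7.06741002e-01  7.07472371e-01 -2.40795597e-05]
placed S [(np.float64(25.1), np.float64(462.0), np.float64(214.0)), (np.float64(26.5), np.float64(462.0), np.float64(218.0)), (np.float64(26.6), np.float64(462.0), np.float64(216.0))]
c2 S [(np.float64(52.3), np.float64(454.0), np.float64(117.0)), (np.float64(52.8), np.float64(448.0), np.float64(119.0)), (np.float64(52.8), np.float64(448.0), np.float64(121.0))]
c1 S [(np.float64(57.8), np.float64(460.0), np.float64(29.0)), (np.float64(58.7), np.float64(462.0), np.float64(31.0)), (np.float64(62.9), np.float64(462.0), np.float64(29.0))]
S [(0.92, array([461.,  26.,  20.])), (0.71, array([444., 120.,  20.])), (0.62, array([438., 217.,  20.]))]
T [(0.91, array([455., 217.,  20.])), (0.42, array([445.,  23.,  20.]))]
```

Request:
drive_tool:
  commands: "0.03 0 -0.35 0 0 0 100;0 0 -0.35 0 0 0 100;0 0 -0.3 0 0 0 100;0 0 -0.17 0 0 0 100;0 0 -0.03 0 0 0 100;0 0 0 0 0 0 100;0 0 0 0 0 0 50;0 0 0 0 0 0 50;0 0 0 0 0 0 50;0 0 0 0 0 0 50;0 0 0 0 0 0 50;0 0 0 0 0 0 50"

```text
time_s: 20.9
eef_pos: [451.1, 117.9, 35.3]
ee_rot: [0.001, 0.708, 0.706, 0.001]
force: [-2.1, 0.3, 8.5]
grip_width: 0.645
grip_force: 24.7
```

Request:
drive_tool:
  commands: "0 0 0.1 0 0 0 50;0 0 0.3 0 0 0 50;0 0 0.3 0 0 0 50;0 0 0.1 0 0 0 50;-0.03 0.34 0 0 0 0 50;0 0.34 0 0 0 0 50;0 0.34 0 0 0 0 50;0 0 -0.2 0 0 0 50;0 0 -0.2 0 0 0 50;0 0 0 0 0 0 50;0 0 -0.08 0 0 0 50;0 0 -0.06 0 0 0 50;0 0 -0.05 0 0 0 50;0 0 -0.03 0 0 0 50;0 0 0 0 0 0 50;0 0 0 0 0 0 50"

```text
time_s: 22.23
eef_pos: [447.5, 219.8, 51.9]
ee_rot: [0.0, 0.708, 0.706, 0.0]
force: [0.5, -0.4, -0.6]
grip_width: 0.643
grip_force: 27.0
```

Request:
drive_tool:
  commands: "0 0 -0.025 0 0 0 50;0 0 0 0 0 0 50;0 0 0 0 0 0 50;0 0 0 0 0 0 100;0 0 0 0 0 0 100;0 0 0 0 0 0 100;0 0 0 0 0 0 100;0 0 0.05 0 0 0 100;0 0 0.2 0 0 0 100;0 0 0.3 0 0 0 100;0 0 0.3 0 0 0 100;0 0 0.2 0 0 0 100;0.03 -0.38 0 0 0 0 100;0.03 -0.38 0 0 0 0 100;0.03 -0.38 0 0 0 0 100;0.03 -0.38 0 0 0 0 100;0.01 -0.38 0 0 0 0 100;0 0 0 0 0 0 100;0 0 0 0 0 0 100"

```text
time_s: 23.82
eef_pos: [460.5, 28.3, 154.5]
ee_rot: [0.0, 0.709, 0.705, 0.0]
force: [0.6, -0.4, -0.2]
grip_width: 0.999
grip_force: 0.0
```

```bash
python3 - <<'E'
from fit import *
P,T=capture("scene"),capture("top"); print(sense()["eef_pos"],sense()["force"])
for n,p in(("S",P),("T",T)): print(n,[(round(b["confidence"],2),np.round(b["position"],1),at_z(p,b["position"],20).round(0)) for b in boxes_of(p,"cover_0")])
E
```

```text
[460.2875007   30.31764438 154.33331477] [0.22191748 0.1257922  0.12399842]
S [(0.58, array([171.6, 216.7]), array([469.,  30.,  20.])), (0.57, array([264.6, 201.7]), array([408., 220.,  20.])), (0.55, array([265.6, 218.2]), array([465., 222.,  20.]))]
T [(0.96, array([241.6, 225.3]), array([445., 234.,  20.])), (0.67, array([269. , 154.5]), array([617., 169.,  20.])), (0.61, array([326.6, 214.6]), array([470.,  33.,  20.]))]
```

```bash
python3 - <<'E'
from fit import *
P,T=capture("scene"),capture("top"); print(sense()["time_s"])
o=[]
for p,d in((P,(30,30)),(T,(30,30))):
    u=proj(p,(448,220,35)).astype(int); a=cv2.resize(p["pixels"][u[1]-28:u[1]+28,u[0]-28:u[0]+28],(392,392),interpolation=cv2.INTER_CUBIC)
    for z in(34,46):
      pts=[((proj(p,(448+28*np.cos(t),220+28*np.sin(t),z))-u+28+.5)*7).astype(int) for t in np.linspace(0,6.28,25)]
      for q in pts: cv2.circle(a,tuple(int(c) for c in q),1,(0,255,0) if z==46 else (0,0,255),-1)
    o.append(a)
o2=[cv2.resize(p["pixels"],(392,200)) for p in()]
cv2.imwrite("pics/l.png",np.hstack(o))
E
```

```text
24.1167
```

View pics/l.png

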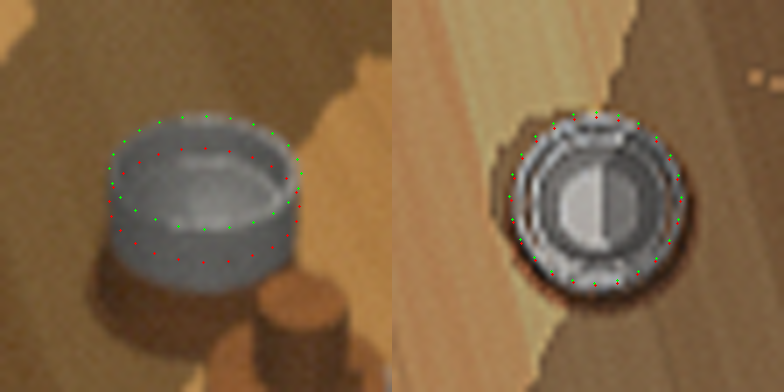

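```bash
python3 - <<'E'
from fit import *
P=capture("scene"); im=cv2.resize(P["pixels"],None,fx=2,fy=2,interpolation=cv2.INTER_CUBIC)
g=cv2.GaussianBlur(im.astype(np.float32).mean(2),(0,0),1.3); G=np.hypot(cv2.Sobel(g,-1,1,0),cv2.Sobel(g,-1,0,1)); a=np.linspace(0,2*np.pi,60)
b=[]
for x in np.arange(446,486,2.):
    for y in np.arange(14,48,2.):
        uv=np.array([proj(P,(x+r*np.cos(t),y+r*np.sin(t),32)) for t in a for r in(28,25.5)]); uv=(uv+.5)*2-.5
        b.append((float(cv2.remap(G,uv[:,0].astype(np.float32)[None],uv[:,1].astype(np.float32)[None],1).mean()),x,y))
print(sorted(b)[-4:]); 
E
```

```text
[(56.10825729370117, np.float64(464.0), np.float64(28.0)), (59.96414566040039, np.float64(460.0), np.float64(30.0)), (61.97140884399414, np.float64(462.0), np.float64(28.0)), (62.8538818359375, np.float64(462.0), np.float64(30.0))]
```

Request:
drive_tool:
  commands: "0.01 -0.01 -0.35 0 0 0 100;0 0 -0.35 0 0 0 100;0 0 -0.3 0 0 0 100;0 0 -0.18 0 0 0 100;0 0 -0.03 0 0 0 100;0 0 0 0 0 0 100;0 0 0 0 0 0 50;0 0 0 0 0 0 50;0 0 0 0 0 0 50;0 0 0 0 0 0 50;0 0 0 0 0 0 50;0 0 0 0 0 0 50"

```text
time_s: 25.17
eef_pos: [462.0, 28.8, 34.5]
ee_rot: [0.001, 0.708, 0.706, 0.001]
force: [-1.6, 0.9, 7.0]
grip_width: 0.635
grip_force: 25.6
```

Request:
drive_tool:
  commands: "0 0 0.1 0 0 0 50;0 0 0.3 0 0 0 50;0 0 0.3 0 0 0 50;0 0 0.3 0 0 0 50;-0.03 0.38 0 0 0 0 50;-0.03 0.38 0 0 0 0 50;-0.03 0.38 0 0 0 0 50;-0.03 0.38 0 0 0 0 50;-0.02 0.39 0 0 0 0 50;0 0 -0.2 0 0 0 50;0 0 0 0 0 0 50;0 0 0 0 0 0 50"

```text
time_s: 26.17
eef_pos: [446.9, 219.6, 113.6]
ee_rot: [-0.0, 0.708, 0.706, -0.001]
force: [-0.4, 0.0, -1.1]
grip_width: 0.632
grip_force: 27.5
```

```bash
python3 - <<'E'
from fit import *
P=capture("scene"); s=sense(); e=s["eef_pos"]; print(e,s["grip_width"],s["force"]); im=cv2.resize(P["pixels"],None,fx=2,fy=2,interpolation=cv2.INTER_CUBIC)
g=cv2.GaussianBlur(im.astype(np.float32).mean(2),(0,0),1.3); G=np.hypot(cv2.Sobel(g,-1,1,0),cv2.Sobel(g,-1,0,1)); a=np.linspace(0,2*np.pi,60)
for z in(e[2]-2.5,46):
  b=[]
  for x in np.arange(436,462,2.):
    for y in np.arange(204,238,1.):
        uv=np.array([proj(P,(x+r*np.cos(t),y+r*np.sin(t),z)) for t in a for r in(28,25.5)]); uv=(uv+.5)*2-.5
        b.append((float(cv2.remap(G,uv[:,0].astype(np.float32)[None],uv[:,1].astype(np.float32)[None],1).mean()),x,y))
  print(z,sorted(b)[-4:])
E
```

```text
[447.56128233 219.23723155 114.10053138] 0.6317779302072468 [ 0.39841833 -0.04782766  0.08539543]
111.6005313761415 [(37.70857620239258, np.float64(454.0), np.float64(219.0)), (37.78714370727539, np.float64(452.0), np.float64(218.0)), (38.16935348510742, np.float64(454.0), np.float64(218.0)), (38.24335861206055, np.float64(452.0), np.float64(219.0))]
46 [(41.50453186035156, np.float64(452.0), np.float64(220.0)), (42.60923385620117, np.float64(450.0), np.float64(222.0)), (43.07828903198242, np.float64(450.0), np.float64(220.0)), (43.501468658447266, np.float64(450.0), np.float64(221.0))]
```

Request:
drive_tool:
  commands: "0 0.01 -0.2 0 0 0 50;0 0 -0.1 0 0 0 50;0 0 -0.08 0 0 0 50;0 0 -0.06 0 0 0 50;0 0 -0.05 0 0 0 50;0 0 -0.03 0 0 0 50;0 0 0 0 0 0 50;0 0 0 0 0 0 50"

```text
time_s: 26.88
eef_pos: [447.5, 220.9, 61.4]
ee_rot: [0.0, 0.708, 0.706, 0.0]
force: [-0.4, 0.1, -1.5]
grip_width: 0.628
grip_force: 27.5
```

Request:
drive_tool:
  commands: "0 0 -0.012 0 0 0 50;0 0 0 0 0 0 50;0 0 0 0 0 0 50;0 0 0 0 0 0 100;0 0 0 0 0 0 100;0 0 0 0 0 0 100;0 0 0 0 0 0 100;0 0 0.05 0 0 0 100;0 0 0.2 0 0 0 100;0 0 0.3 0 0 0 100;0 0 0.3 0 0 0 100;0 0 0.2 0 0 0 100;-0.2 -0.2 0 0 0 0 100;-0.2 -0.3 0 0 0 0 100;0 -0.3 0 0 0 0 100;0 -0.3 0 0 0 0 100;0 0 0 0 0 0 100;0 0 0 0 0 0 100"

```text
time_s: 28.38
eef_pos: [407.5, 110.0, 165.4]
ee_rot: [0.0, 0.709, 0.705, 0.0]
force: [-0.6, 0.3, -0.3]
grip_width: 1.003
grip_force: 0.0
```

```bash
cat > chk.py <<'E'
from fit import *
def ring(P,z,cx,cy,sp=14,rs=(28,25.5)):
    im=cv2.resize(P["pixels"],None,fx=2,fy=2,interpolation=cv2.INTER_CUBIC)
    g=cv2.GaussianBlur(im.astype(np.float32).mean(2),(0,0),1.3); G=np.hypot(cv2.Sobel(g,-1,1,0),cv2.Sobel(g,-1,0,1)); a=np.linspace(0,2*np.pi,60); b=[]
    for x in np.arange(cx-sp,cx+sp+1,2.):
      for y in np.arange(cy-sp,cy+sp+1,2.):
        uv=np.array([proj(P,(x+r*np.cos(t),y+r*np.sin(t),z)) for t in a for r in rs]); uv=(uv+.5)*2-.5
        b.append((round(float(cv2.remap(G,uv[:,0].astype(np.float32)[None],uv[:,1].astype(np.float32)[None],1).mean()),1),float(x),float(y)))
    return max(b)
E
python3 - <<'E'
from chk import *
from needle import *
P,T=capture("scene"),capture("top"); print(sense()["eef_pos"])
for n,p in(("S",P),("T",T)):
  for z in(46,50,54,58,62,66): print(n,z,ring(p,z,448,220))
d=np.load("w1.npz"); np.savez("w2.npz",s=P["pixels"],t=T["pixels"])
print("diff near needle",np.abs(P["pixels"][255:274,206:224].astype(int)-d["s"][255:274,206:224]).mean(),np.abs(T["pixels"][138:158,276:292].astype(int)-d["t"][138:158,276:292]).mean())
E
```

```text
[407.43241728 111.24724491 165.17180285]
S 46 (15.5, 436.0, 220.0)
S 50 (15.5, 442.0, 220.0)
S 54 (15.5, 434.0, 206.0)
S 58 (17.6, 434.0, 206.0)
S 62 (18.6, 436.0, 206.0)
S 66 (18.6, 434.0, 208.0)
T 46 (51.3, 446.0, 218.0)
T 50 (50.7, 446.0, 218.0)
T 54 (51.6, 444.0, 218.0)
T 58 (52.3, 444.0, 218.0)
T 62 (52.6, 444.0, 218.0)
T 66 (51.8, 444.0, 218.0)
diff near needle 7.10233918128655 11.729166666666666
```

```bash
python3 - <<'E'
from chk import *
P=capture("scene"); T=capture("top")
for p in(P,T):
    u=proj(p,(448,220,50)).astype(int); print(u); print("exp rim58 top/bot rows:",[proj(p,(448+s*28,220,58))[1].round(1)-u[1]+20 for s in(-1,1)],"cols",[proj(p,(448,220+s*28,58))[0].round(1)-u[0]+22 for s in(-1,1)])
    g=p["pixels"][u[1]-20:u[1]+26,u[0]-22:u[0]+22]; h=cv2.cvtColor(g,cv2.COLOR_BGR2HSV)
    for r in range(0,46): print("%2d "%r+"".join(("#" if h[r,c,1]<70 else ".") if 0 else "%x"%(g[r,c].mean()//16) + ("*" if h[r,c,1]<60 else " ") for c in range(44)))
E
```

```text
[264 201]
exp rim58 top/bot rows: [np.float64(9.400000000000006), np.float64(25.400000000000006)] cols [np.float64(9.199999999999989), np.float64(36.80000000000001)]Traceback (most recent call last):
  File "<stdin>", line 6, in <module>
  File "<stdin>", line 6, in <genexpr>
TypeError: %x format: an integer is required, not numpy.float64
```

```bash
python3 - <<'E'
from chk import *
P=capture("scene"); T=capture("top")
for p in(P,T):
    u=proj(p,(448,220,50)).astype(int); print("exp rim58 rows:",[proj(p,(448+s*28,220,58))[1].round(1)-u[1]+20 for s in(-1,1)],"cols",[proj(p,(448,220+s*28,58))[0].round(1)-u[0]+22 for s in(-1,1)])
    g=p["pixels"][u[1]-20:u[1]+26,u[0]-22:u[0]+22]; h=cv2.cvtColor(g,cv2.COLOR_BGR2HSV)
    for r in range(0,46): print("%2d "%r+"".join("%x"%int(g[r,c].mean()//16) + ("*" if h[r,c,1]<60 else " ") for c in range(44)))
E
```

```text
exp rim58 rows: [np.float64(9.400000000000006), np.float64(25.400000000000006)] cols [np.float64(9.199999999999989), np.float64(36.80000000000001)]
 0 8 8 8 8 8 8 8 8 8 8 6 5 5 5 5 5 5 5 5 5 5 5 4 4 4 4 4 4 4 4 4 4 4 4 5 5 4 4 4 4 4 4 4 4 
 1 8 8 8 8 8 8 8 8 8 7 5 5 5 5 5 5 5 5 5 5 5 5 5 4 4 4 4 4 4 4 4 4 4 4 4 4 4 4 4 4 4 4 4 4 
 2 8 8 8 7 8 8 8 8 8 5 5 5 5 5 5 5 5 5 5 5 5 5 5 4 4 4 4 4 4 4 4 4 4 4 4 4 5 4 4 4 4 4 4 4 
 3 8 8 8 7 8 8 8 8 7 5 5 5 5 5 5 5 5 5 5 5 5 5 5 5 4 4 4 4 4 4 4 4 4 4 5 4 5 4 5 4 4 4 4 4 
 4 8 8 8 8 8 8 8 7 5 5 5 5 5 5 5 5 5 5 5 5 5 5 5 5 4 4 4 4 4 4 4 4 4 4 4 4 5 4 4 4 4 4 4 4 
 5 8 8 8 8 7 8 8 7 5 5 5 5 5 5 5 5 5 5 5 5 5 5 5 5 4 4 4 4 4 4 4 4 4 4 4 4 4 4 4 4 4 4 4 4 
 6 8 8 8 7 8 7 7 6 5 5 5 5 5 5 5 5 5 5 5 5 5 5 5 5 5 4 4 4 4 4 4 4 4 4 4 4 5 4 4 4 4 4 4 4 
 7 7 8 8 8 7 7 7 5 5 5 5 5 5 5 5 5 5 5 5 5 5 5 5 5 5 5 4 4 5 4 4 4 4 4 4 4 4 4 4 4 4 4 4 4 
 8 8 8 8 8 7 7 6 5 5 5 5 5 5 5 5 5 5 5 5 5 5 5 5 5 5 4 4 4 4 4 4 4 4 4 4 4 4 4 4 5 4 4 4 4 
 9 8 7 7 8 7 6 5 5 5 5 5 5 5 5 5 5 5 5 5 5 5 5 5 5 5 4 4 4 4 4 4 4 4 4 4 4 4 4 5 4 4 4 4 4 
10 7 7 8 8 7 5 5 5 5 5 5 5 5 5 5
[... 6946 characters left out ...]
 6 5 5 6 5 5 5 5 5 5 5 5 6 5 6 5 5 5 5 5 5 5 5 5 5 5 5 5 
39 5 5 4 5 5 5 5 5 5 5 5 5 5 6 5 5 6 5 5 6 6 6 6 6 6 6 5 5 5 6 5 5 5 5 5 5 5 5 5 5 5 5 5 5 
40 5 5 5 5 5 5 5 5 5 5 5 5 5 5 5 5 5 5 5 6 6 5 5 6 6 5 6 6 6 5 5 5 5 5 5 5 5 5 5 5 5 5 5 5 
41 5 5 5 5 4 5 5 5 5 5 5 5 5 5 6 5 5 6 5 5 5 6 5 6 6 5 5 5 5 6 5 5 5 5 5 5 5 5 5 5 5 5 5 5 
42 5 5 5 5 5 5 5 5 5 5 5 5 5 5 5 5 5 6 5 5 6 6 5 6 6 5 5 5 5 6 5 5 5 5 5 5 5 5 5 5 5 5 5 5 
43 5 5 5 5 4 5 5 5 5 5 5 5 5 5 6 5 5 5 5 5 6 5 5 5 6 5 5 5 5 6 6 5 5 5 5 5 5 5 5 5 5 5 5 5 
44 5 5 5 5 5 5 5 5 5 5 5 5 5 5 5 5 5 5 5 5 6 6 5 5 5 6 5 5 5 6 6 5 6 5 5 5 5 5 5 5 5 5 5 5 
45 5 5 5 5 5 5 5 5 5 5 5 5 5 5 5 5 5 5 6 5 5 5 6 5 6 6 5 5 5 5 5 5 5 5 5 5 5 5 5 5 5 5 5 5
```

Request:
drive_tool:
  commands: "0.2 -0.02 0 0 0 0.158 0;0.2 -0.02 0 0 0 0.158 0;0.2 -0.02 0 0 0 0.158 0;0.2 -0.02 0 0 0 0.158 0;0.2 -0.02 0 0 0 0.158 0;0.2 -0.02 0 0 0 0.158 0;0.2 -0.01 0 0 0 0.158 0;0.2 -0.01 0 0 0 0.158 0;0.2 0 0 0 0 0.158 0;0.2 0 0 0 0 0.158 0;0.03 0 0 0 0 0.158 0;0 0 -0.1 0 0 0.16 0;0 0 -0.2 0 0 0 0;0 0 -0.3 0 0 0 0;0 0 -0.2 0 0 0 0;0 0 0 0 0 0 0;0 0 0 0 0 0 0"

```text
time_s: 30.1
eef_pos: [610.1, 97.4, 84.6]
ee_rot: [-0.001, 0.041, 0.999, 0.0]
force: [-0.1, -0.3, -0.0]
grip_width: -0.001
grip_force: 0.0
```

Press and drag 2.5 mm, then lift off and step aside.

Request:
drive_tool:
  commands: "0 0 -0.1 0 0 0 0;0 0 -0.1 0 0 0 0;0 0 -0.05 0 0 0 0;0 0 -0.02 0 0 0 0;0 0 0 0 0 0 0;0 0 0 0 0 0 0;0.01 -0.001 0 0 0 0 0;0.01 -0.001 0 0 0 0 0;0.005 0 0 0 0 0 0;0 0 0 0 0 0 0;0 0 0 0 0 0 0"

```text
time_s: 31.02
eef_pos: [613.1, 96.6, 58.2]
ee_rot: [0.0, 0.042, 0.999, 0.0]
force: [0.3, 1.3, 3.6]
grip_width: -0.0
grip_force: 1.7
```

Request:
drive_tool:
  commands: "0 0 0.1 0 0 0 0;0 0 0.3 0 0 0 0;0 0 0.4 0 0 0 0;0 0 0.4 0 0 0 0;-0.2 0.1 0.3 0 0 0 0;-0.2 0.38 0 0 0 0 0;-0.1 0.38 0 0 0 0 0;-0.1 0.38 0 0 0 0 0;-0.05 0.38 0 0 0 0 0;-0.05 0.38 0 0 0 0 0;-0.05 0.38 0 0 0 0 0;-0.05 0.38 0 0 0 0 0;-0.05 0.38 0 0 0 0 0;0 0 0 0 0 0 0;0 0 0 0 0 0 0"

```text
time_s: 32.27
eef_pos: [527.6, 410.8, 207.7]
ee_rot: [-0.0, 0.04, 0.999, -0.0]
force: [0.7, -0.5, 0.4]
grip_width: -0.002
grip_force: 0.0
```

```bash
cat > need2.py <<'E'
from needle import *
np.set_printoptions(precision=2,suppress=True,linewidth=150)
P,T=capture("scene"),capture("top"); print(sense()["eef_pos"])
S=np.mean([capture("scene")["pixels"] for _ in range(4)],0); TT=np.mean([capture("top")["pixels"] for _ in range(4)],0)
np.savez("w3.npz",s=S,t=TT); d=np.load("w1.npz")
print("S\n",S[255:275,206:224].mean(2).astype(int),"\nT\n",TT[140:156,276:292].mean(2).astype(int))
for th in(1.4,1.5,1.6,1.7): print(th,32*np.sin(th-1.05),[proj(q,W(Q,(32*np.sin(th-1.05),-50.2,22+32*np.cos(th-1.05)))) for q in(P,T)])
E
python3 need2.py
```

```text
[528.61 408.7  208.03]
S
 [[181 180 180 180 175 157 154 160 124  57  41  86 157 177 179 180 180 179]
 [180 179 180 179 178 177 176 165 103  49  51 100 171 179 179 179 179 179]
 [179 180 179 177 173 176 178 164  82  44  65 124 175 179 180 178 180 181]
 [179 180 179 172 163 163 167 150  68  43  79 144 177 181 179 180 179 178]
 [179 179 177 170 166 160 155 118  54  47  89 158 178 179 179 180 180 181]
 [180 180 180 178 176 171 152  87  43  52 105 172 180 180 179 180 179 180]
 [179 180 177 170 158 145 121  71  43  63 124 176 180 180 179 180 181 180]
 [179 178 169 154 123  90  78  59  42  74 139 176 175 169 177 179 178 180]
 [180 177 166 156 114  74  62  49  44  88 152 175 162 150 162 164 169 179]
 [179 179 177 170 142 101  54  40  59 112 172 173 138 129 132 135 144 176]
 [178 168 171 173 168 131  59  39  69 134 176 169 114 106 107 111 124 174]
 [174 153 159 165 169 119  54  42  87 158 177 167  97  78  80  83 111 169]
 [176 165 165 169 164  90  41  42  95 170 178 165  93  73  74  74  94 151]
 [180 177 178 177 154  78  30  45  96 155 175 160  96  77  73  72  79 126]
 [172 173 175 173 137  6
[... 1098 characters left out ...]
9]
 [158 158 160 159 160 161 162 163 127  12  54 141 165 149 159 158]
 [157 158 157 158 158 158 161 164 128   8  48 140 166 160 159 158]
 [158 159 159 157 158 159 160 164 116   9  54 154 158 154 160 159]
 [159 159 159 158 157 159 162 163  87  11  63 175 134 140 160 159]
 [158 158 159 157 158 158 163 165  75   8  62 174 139 148 160 158]
 [157 158 157 159 158 160 162 165  46  15  68 175 163 161 159 159]]
1.4 10.97272983857444 [array([211.96, 259.7 ]), array([286.02, 147.09])]
1.5 13.918897091559366 [array([211.68, 261.41]), array([286.05, 146.05])]
1.6 16.725991325781095 [array([211.41, 263.2 ]), array([286.07, 145.11])]
1.7 19.365964983553262 [array([211.16, 265.04]), array([286.08, 144.27])]
```

```bash
python3 - <<'E'
from chk import *
P,T=capture("scene"),capture("top")
print([ (n,z,ring(p,z,448,220,8)) for n,p in(("S",P),("T",T)) for z in(54,58,62)])
h=cv2.cvtColor(P["pixels"],cv2.COLOR_BGR2HSV)
u=proj(P,(624,243,140)); print("knob top exp",u, "flange exp",proj(P,(624,243,117)))
r0,c0=int(u[1])-8,int(u[0])-18
for r in range(r0,r0+32): print(r,"".join("#" if h[r,c,1]>100 else "." for c in range(c0,c0+38)))
for n,p in(("S",P),("T",T)):
  for k in("cover_0","stopper","needle_tip","clip"): print(n,k,[(round(b["confidence"],2),np.round(b["position"],1)) for b in boxes_of(p,k)[:4]])
E
```

```text
[('S', 54, (64.8, 446.0, 220.0)), ('S', 58, (64.7, 452.0, 220.0)), ('S', 62, (59.3, 456.0, 220.0)), ('T', 54, (81.1, 444.0, 218.0)), ('T', 58, (81.7, 444.0, 218.0)), ('T', 62, (81.3, 444.0, 218.0))]
knob top exp [279.41541683 220.69127975] flange exp [278.81879949 231.69531906]
212 .................#####################
213 .................#####################
214 .................#####################
215 .................#####################
216 ................######################
217 ...............#######################
218 .............#########################
219 ...........###########################
220 .........#############################
221 ######################################
222 ######################################
223 ######################################
224 ######################################
225 ######################################
226 ######################################
227 ######################################
228 ######################################
229 ######################################
230 ######################################
231 
[... 195 characters left out ...]
#######...#####
236 ####..########################...#####
237 ####..#######################....#####
238 ####...######################....#####
239 ###......###################....######
240 ##........################......######
241 #............###########.........#####
242 ..................................####
243 ...................................###
S cover_0 [(0.86, array([263.3, 202.9])), (0.66, array([245.7, 270.3])), (0.6, array([260.6, 211.4])), (0.58, array([261.5, 218.2]))]
S stopper [(0.95, array([279. , 234.2]))]
S needle_tip []
S clip [(0.54, array([216.6, 271. ]))]
T cover_0 []
T stopper [(0.72, array([239.3, 138.2]))]
T needle_tip [(0.63, array([300.9, 151.8]))]
T clip []
```

```bash
python3 -c "
from rig import *
print(finish_job())"
```

```text
the job is handed in; nothing more can be done
None
```

The job is handed in: the stopper is home in the carafe neck. The needle was set after it, to within about 1 mm of the clip (the two camera views disagree by 1–2 mm). All three covers present are stacked square on the stand.

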